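Load the plate shaker with a squared stack of microtest plates

TASK

Get the plate shaker loaded for its next run: first, while its platform is still empty, turn the speed knob fully anticlockwise to its off stop. Then put all the microtest plates from the mat into one stack on the platform, long sides running front to back, and with the retaining bar still well back from them tap the stack's open edges until every plate is flush against both the rear and the left fence; only then slide the retaining bar up snug against the stack. Leave the bottle, the timer and the flask where they are.

Things in the scene. Friction and masses are not known exactly. Their poses are not given: they have to be found in the camera images.
- shaker: plate shaker, white housing 280 (x) x 230 (y) mm, fixed; origin on the bench under it, x towards its rear (away from the robot), y to its left, z up. In this frame: front console top z = 0.042, x -0.15 to -0.06; rubber-topped platform z = 0.070, x -0.058 to 0.132, y -0.115 to 0.115. Fences stand on the platform's rear and left; its front and right sides are open
- corner (a point): inner corner of the rear and left fences on the platform surface (shaker 0.115, 0.085, 0.070), shaker's axes. Fences: 46 mm high, 4 mm thick; rear one 104 mm long, left one 100 mm. A plate flush with both, long side along x, has its origin at x -0.0415, y -0.029 here. The fingers need room: a plate set down from above stays about 25 mm off the left fence until tapped over
- speed (a joint): speed knob, angle in rad: 0 = fully anticlockwise end stop (off), grows clockwise seen from above, up to 4.6. Friction 0.03 N m, stays where it is left; starts at 1.0 to 2.6
- speed_grip (a point): on the knob's upright axis (shaker x -0.112, y -0.045), 16 mm above the console top: the height to grip. The grip is a raised black bar 36 mm long (point x) x 12 mm thick (point y), reaching from 8 mm below to 10 mm above this point; below it a round skirt of 42 mm diameter. The axes turn with the knob
- bar (a joint): retaining bar lying along shaker x on the platform's right, slides along shaker y: 0 = fully back, grows towards the left fence up to 0.106 m; inner face at shaker y = -0.075 + value, so it meets a flush stack at 0.102. Bar x -0.041 to 0.115, 11 mm wide, 16 mm high: it touches only the lowest two plates. Friction 1.5 N, damping 8 N s/m, stays where left; starts at 0.03 to 0.08
- bar_post (a point): on the axis of the bar's upright steel grip post (14 mm diameter, at the front end of the bar, shaker x -0.033, 6 mm outside the inner face), 27 mm above the platform and 7 mm below the post's top: pinch it here from above
- plate_1: white microtest plate with 60 small wells, 83 (its x) x 58 (its y) x 8 mm, 35 g; origin at the centre of its underside, z up. Starts lying flat on the mat, long side roughly along world x (within 0.4 rad). All plates are alike; some may be absent
- plate_2: white microtest plate with 60 small wells, 83 (its x) x 58 (its y) x 8 mm, 35 g; origin at the centre of its underside, z up. Starts lying flat on the mat, long side roughly along world x (within 0.4 rad). All plates are alike; some may be absent
- plate_3: white microtest plate with 60 small wells, 83 (its x) x 58 (its y) x 8 mm, 35 g; origin at the centre of its underside, z up. Starts lying flat on the mat, long side roughly along world x (within 0.4 rad). All plates are alike; some may be absent
- plate_4: white microtest plate with 60 small wells, 83 (its x) x 58 (its y) x 8 mm, 35 g; origin at the centre of its underside, z up. Starts lying flat on the mat, long side roughly along world x (within 0.4 rad). All plates are alike; some may be absent
- plate_5: white microtest plate with 60 small wells, 83 (its x) x 58 (its y) x 8 mm, 35 g; origin at the centre of its underside, z up. Starts lying flat on the mat, long side roughly along world x (within 0.4 rad). All plates are alike; some may be absent
- mat: dark rubber bench mat 270 (x) x 380 (y) x 3 mm, fixed, on which the plates start; origin at the centre of its underside. Mind the water bath behind it (room furniture, 0.31 m high, front face at world x = 0.69 wherever y < 0.07): carry the plates straight across in front of it, not in an outward arc
- bottle: bystander: universal bottle, 29 mm diameter, 75 mm high, upright, left of the shaker; origin at the centre of its underside
- timer: bystander: lab timer 76 x 76 x 18 mm lying left of the shaker; origin at the centre of its underside
- flask: bystander: culture flask 108 x 90 x 23 mm lying flat right of the mat; origin near the centre of its underside

How it is judged:
On the way, in this order (a step that is already met when the one before it is completed fails the run):
1. the speed knob is at its off stop and no plate is on the shaker (value of joint speed below 0.08 rad and horizontal distance between each of plate_1, plate_2, plate_3, plate_4, plate_5 and corner above 0.16 m), for 0.2 s.
2. all plates are stacked on the platform flush with both fences while the bar is still at least 12 mm away from them (value of joint speed below 0.08 rad and value of joint bar below 0.09 m and x of plate_1 in the frame of corner between -0.0445 and -0.0385 m and y of plate_1 in the frame of corner between -0.032 and -0.026 m and z of plate_1 in the frame of corner between -0.004 and 0.036 m and angle between the x axis of each of plate_1, plate_2, plate_3, plate_4, plate_5 and the x axis of corner, either way round below 0.05 rad and angle between each of plate_1, plate_2, plate_3, plate_4, plate_5's own z axis and vertical below 0.05 rad and x of plate_2 in the frame of corner between -0.0445 and -0.0385 m and y of plate_2 in the frame of corner between -0.032 and -0.026 m and z of plate_2 in the frame of corner between -0.004 and 0.036 m and x of plate_3 in the frame of corner between -0.0445 and -0.0385 m and y of plate_3 in the frame of corner between -0.032 and -0.026 m and z of plate_3 in the frame of corner between -0.004 and 0.036 m and x of plate_4 in the frame of corner between -0.0445 and -0.0385 m and y of plate_4 in the frame of corner between -0.032 and -0.026 m and z of plate_4 in the frame of corner between -0.004 and 0.036 m and x of plate_5 in the frame of corner between -0.0445 and -0.0385 m and y of plate_5 in the frame of corner between -0.032 and -0.026 m and z of plate_5 in the frame of corner between -0.004 and 0.036 m and linear speed of each of plate_1, plate_2, plate_3, plate_4, plate_5 below 0.02 m/s), for 0.3 s.
3. the bar has been slid up against the stack (value of joint bar above 0.098 m), for 0.2 s.
At the end, for the whole second after the job is handed in: the speed knob within 0.08 rad of its off stop; every plate lying flat (0.05 rad) in one stack on the platform, square to the shaker (0.05 rad) and within 3 mm of touching both fences; the bar within 4 mm of the stack's edge (bar value above 0.098); everything at rest and released (value of joint speed below 0.08 rad and value of joint bar above 0.098 m and x of plate_1 in the frame of corner between -0.0445 and -0.0385 m and y of plate_1 in the frame of corner between -0.032 and -0.026 m and z of plate_1 in the frame of corner between -0.004 and 0.036 m and angle between the x axis of each of plate_1, plate_2, plate_3, plate_4, plate_5 and the x axis of corner, either way round below 0.05 rad and angle between each of plate_1, plate_2, plate_3, plate_4, plate_5's own z axis and vertical below 0.05 rad and x of plate_2 in the frame of corner between -0.0445 and -0.0385 m and y of plate_2 in the frame of corner between -0.032 and -0.026 m and z of plate_2 in the frame of corner between -0.004 and 0.036 m and x of plate_3 in the frame of corner between -0.0445 and -0.0385 m and y of plate_3 in the frame of corner between -0.032 and -0.026 m and z of plate_3 in the frame of corner between -0.004 and 0.036 m and x of plate_4 in the frame of corner between -0.0445 and -0.0385 m and y of plate_4 in the frame of corner between -0.032 and -0.026 m and z of plate_4 in the frame of corner between -0.004 and 0.036 m and x of plate_5 in the frame of corner between -0.0445 and -0.0385 m and y of plate_5 in the frame of corner between -0.032 and -0.026 m and z of plate_5 in the frame of corner between -0.004 and 0.036 m and linear speed of each of plate_1, plate_2, plate_3, plate_4, plate_5 below 0.02 m/s).
It fails at once if the bottle is moved more than 30 mm or tipped (distance of bottle from where it was at the start of the episode above 0.03 m or angle between bottle's own z axis and vertical above 0.5 rad).
It fails at once if the timer is moved more than 30 mm or tipped (distance of timer from where it was at the start of the episode above 0.03 m or angle between timer's own z axis and vertical above 0.5 rad).
It fails at once if the flask is moved more than 30 mm or tipped (distance of flask from where it was at the start of the episode above 0.03 m or angle between flask's own z axis and vertical above 0.5 rad).
Of plate_1, plate_2, plate_3, plate_4, plate_5 only 3 to 5 are there at a start; the rules pass over those that are not, and their reading is None.
At some moment in a run one of plate_1, plate_2, plate_3, plate_4, plate_5 may be knocked a few centimetres aside while the robot is not near it.
Once in a run the grip may slacken for a moment while it holds something.
It also fails if it takes over 210 s, if anything falls off the work surface, if the arm or the gripper's body presses on something with over 40 N, if the wrist force passes 120 N, or if a joint passes its speed limit or range.

ROBOT

A 7-joint arm with a two-finger parallel gripper is mounted at the origin on a cart in front of the work surface, level with it; the furniture and walls round the work are solid. World frame = base frame: x ahead of the robot, y to its left, z up, the work surface at z = 0. Lengths are in m, angles in rad, forces in N, time in s.
With the tool pointing down it reaches from about 0.4 to 0.875 m from the base axis. Payload 6.5 kg.
Tool frame: the origin (TCP) lies on the centre line of the jaws, within the pads' length; the fingertips stand 8 mm ahead of it and the grasp point (between the pads) lies 11 mm behind it (tips_ahead is the distance from the TCP to the fingertips, in m); z points along the fingers, y is the line along which they close (so a half turn about z gives the same grasp; the last joint's range is limited). The gripper opens to 88 mm and grips with 3 to 60 N. Pads are 18 mm wide; open, the fingers measure 123 mm over their backs; the gripper's body (75 mm by 187 mm) begins 45 mm behind the grasp point.
Start: joints at [1.121, 0.536, -0.004, 1.538, 0.003, 1.067, -0.071], TCP at [0.243, -0.603, 0.247] pointing down, gripper open.
Joint ranges: [-2.7, 2.7], [-0.37, 2.16], [-1.27, 1.26], [0.24, 2.4], [-1.31, 4.45], [0.19, 1.91], [-2.76, 2.76]. Speed limits (rad/s): [2.39, 2.39, 3.14, 3.14, 3.14, 3.14, 3.14].

INTERFACE

Orientations are given as a unit quaternion [x, y, z, w].
In Python, from plant import * gives the robot as it stands. The module is installed in compiled form; this text tells all that it offers.
- The arm moves only by the tool carry_out, never from a script. Its arguments are lists of equal length, an entry for each row: "dr": the turn, a rotation vector about the tool's x, y, z in degrees, a list of three; "translation": the shift along the tool's x, y, z in mm, a list of three; "claw": the opening, from -1 (shut) to 1 (fully open). In form: {"dr": [[wx, wy, wz], ...], "translation": [[x, y, z], ...], "claw": [claw, ...]}. A call has 1 to 20 rows; each row is the pose to reach, as a shift and turn from the pose commanded when the call began, along the tool's axes at that moment; what a row does not reach only later rows make up. A row lasts 1/12 s, in which the tool goes at most 41.7 mm and 7.16 degrees, less where a joint would pass 70% of its speed; a pose out of reach is approached as far as the arm can. A call with a gripper value outside its range is refused whole. The fingers move at their own pace and stop on an object; "force" is the grip in N (left out, the last holds). Time passes only in rows, so rows that repeat a pose let the fingers close. It gives the time, the measured TCP pose, the force, the opening and the grip force at its end, in the units of the state.
- get_state(): the state, without advancing time (a new reading comes with each control period).
- camera(name): name is "scene" or "top"; returns a dict with "img" (420x560x3 uint8, red, green, blue), "fov_y" (degrees; the focal length in pixels is half the picture's height over the tangent of half this angle, whatever the lens; pixels are square), "cx", "cy" (the principal point, pixels), "view" (4x4, takes a point from world to camera coordinates). Camera axes: x right, y up, looking along -z (the intrinsics and any distortion apply to the point x, -y, -z); pixel columns grow to the right and rows downward; lengths in m; the calibration is good to about 2 mm. A picture is of the moment at which its call begins. There is no depth.
- close_job(): hands the job in; it is judged then, once.
The state is a dict: "time_s": time; "q": joint angles; "joint_velocities": joint speeds; "joint_torque": joint torques, N m; "position": TCP position; "orientation": TCP orientation; "ft_force": force on the tool from outside, world axes, zero at the start; "moment": the same for the moment, N m; "opening": finger opening in m; "finger_force": force on a finger pad.
Only numpy, scipy, OpenCV 4.12 (cv2) and the standard library are available. Lean on these libraries where they do the work, as an engineer would, in place of code of your own. Each camera call takes 0.05 s, during which the arm holds its last target. There are 200 camera calls.

## Working session

There is one attempt and no reset: what is moved stays moved. The work goes in short steps, Python scripts to look and compute and a tool call to move; the robot and the scene stay as the last step left them, time stands still between calls to the robot, and variables do not carry over. Pictures are saved under pics/ and viewed, at most 14 in all, crops included, and the job is handed in when it is done.

Besides the shell and the picture viewer there is one more tool, called after ">>>" by a JSON object that holds its "name" and its "arguments", one argument or row to a line. carry_out: Moves the arm, as the interface text tells. Its arguments: {"type":"object","properties":{"dr":{"type":"array","items":{"type":"array","items":{"type":"number"}}},"translation":{"type":"array","items":{"type":"array","items":{"type":"number"}}},"claw":{"type":"array","items":{"type":"number"}},"force":{"type":"number"}},"required":["dr","translation","claw"]}

```bash
mkdir -p pics; cat > h.py <<'E'
import numpy as np, cv2
from plant import *
from scipy.spatial.transform import Rotation as R
def shot(n,f=None):
    c=camera(n)
    if f: cv2.imwrite('pics/'+f,c['img'][:,:,::-1])
    return c
def K(c):
    f=c['img'].shape[0]/2/np.tan(np.radians(c['fov_y'])/2); return f
def proj(c,P):
    P=np.atleast_2d(P); V=np.array(c['view']); p=P@V[:3,:3].T+V[:3,3]; f=K(c)
    return np.c_[c['cx']+f*p[:,0]/-p[:,2], c['cy']-f*p[:,1]/-p[:,2]]
def ray(c,uv,z):
    uv=np.atleast_2d(uv).astype(float); V=np.array(c['view']); f=K(c)
    d=np.c_[(uv[:,0]-c['cx'])/f,-(uv[:,1]-c['cy'])/f,-np.ones(len(uv))]@V[:3,:3]
    o=-V[:3,:3].T@V[:3,3]
    return o+d*((z-o[2])/d[:,2])[:,None]
def rel(T_pos,yaw=None):
    """shift in tool axes (mm) from measured pose to world target"""
    s=get_state(); r=R.from_quat(s['orientation'])
    return r.inv().apply(np.array(T_pos)-s['position'])*1000
E
python3 - <<'E'
from h import *
for n in('scene','top'):
    c=shot(n,n+'0.png'); print({k:v for k,v in c.items() if k!='img'})
s=get_state(); print(s, R.from_quat(s['orientation']).as_matrix().round(3))
E
```

```text
{'fov_y': 52.733257112314234, 'cx': 278.48600242778963, 'cy': 210.66894911349914, 'view': array([[-0.5467647 , -0.83715163, -0.01501663,  0.25938045],
       [ 0.59107922, -0.39862713,  0.70122875, -0.40536017],
       [-0.59302083,  0.37453111,  0.71277818, -1.065601  ],
       [ 0.        ,  0.        ,  0.        ,  1.        ]])}
{'fov_y': 49.43334763682284, 'cx': 286.5821985356162, 'cy': 208.8329195896078, 'view': array([[ 0.01669223, -0.99971671, -0.01696678, -0.03333435],
       [ 0.99701836,  0.01536378,  0.07561975, -0.54341959],
       [-0.07533765, -0.01817846,  0.99699237, -1.42703558],
       [ 0.        ,  0.        ,  0.        ,  1.        ]])}
{'time_s': 0.1, 'q': array([ 1.12076681,  0.53711032, -0.00441239,  1.53873569,  0.00256967,
        1.06733943, -0.0711802 ]), 'joint_velocities': array([ 0.00046681, -0.00070364, -0.00059088, -0.00024549, -0.00179996,
       -0.00031243, -0.00091275]), 'joint_torque': array([ 4.02535530e-03, -5.72081566e+01,  9.94942859e-01, -2.52231342e+01,
       -5.60239353e-02,  1.35142307e-02,  3.13318208e-05]), 'position': array([ 0.24318777, -0.60221087,  0.2459291 ]), 'orientation': array([ 9.81635335e-01,  1.90765402e-01, -2.02168934e-04, -7.67375280e-04]), 'ft_force': array([0.74558617, 0.01951889, 0.2450359 ]), 'moment': array([ 0.04695418, -0.03080018, -0.00740417]), 'finger_force': 0.0, 'opening': 0.08797272735107146} [[ 0.927  0.375 -0.001]
 [ 0.375 -0.927  0.001]
 [-0.    -0.002 -1.   ]]
```

View pics/top0.png

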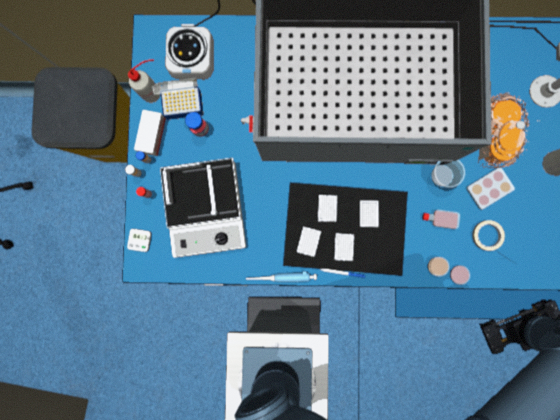

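View pics/scene0.png

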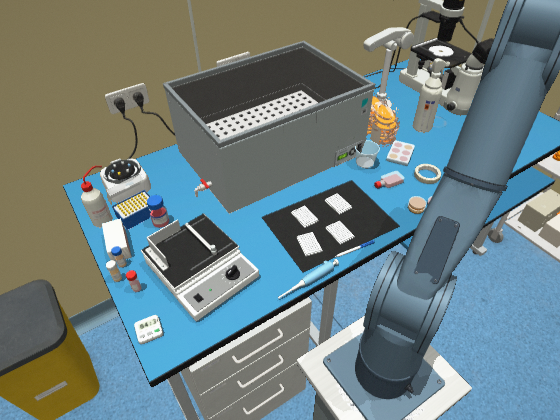

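```bash
python3 - <<'E'
from h import *
c=camera('top');d=camera('scene')
a=cv2.resize(c['img'][150:265,120:260],None,fx=5,fy=5,interpolation=cv2.INTER_CUBIC)
b=cv2.resize(d['img'][205:325,135:265],None,fx=5,fy=5,interpolation=cv2.INTER_CUBIC)
cv2.imwrite('pics/a.png',a[:,:,::-1]);cv2.imwrite('pics/b.png',b[:,:,::-1])
g=c['img'].min(2); m=np.zeros_like(g); m[185:272,288:405]=(g[185:272,288:405]>110)
n,l,st,ce=cv2.connectedComponentsWithStats(m)
for i in range(1,n):
    if st[i,4]<100: continue
    pts=np.argwhere(l==i)[:,::-1]
    w=ray(c,pts,0.011)[:,:2]
    r=cv2.minAreaRect((w*1000).astype(np.float32)); cov=np.linalg.eigh(np.cov(w.T))
    v=cov[1][:,1]; print(st[i,4],w.mean(0).round(4),r,'yaw',np.arctan(v[1]/v[0]).round(3))
E
```

```text
507 [ 0.549  -0.1535] ((549.3125, -153.31948852539062), (83.37427520751953, 57.43814468383789), 0.6584715843200684) yaw -0.032
512 [ 0.5353 -0.2868] ((535.3952026367188, -286.8735656738281), (83.48432159423828, 57.198753356933594), 0.26107022166252136) yaw -0.001
522 [ 0.4428 -0.0954] ((442.6731872558594, -95.53003692626953), (61.47520065307617, 86.74433898925781), 76.78435516357422) yaw -0.232
520 [ 0.427  -0.2075] ((426.9036560058594, -207.88116455078125), (60.53787612915039, 85.89549255371094), 87.32025909423828) yaw -0.033
```

View pics/a.png

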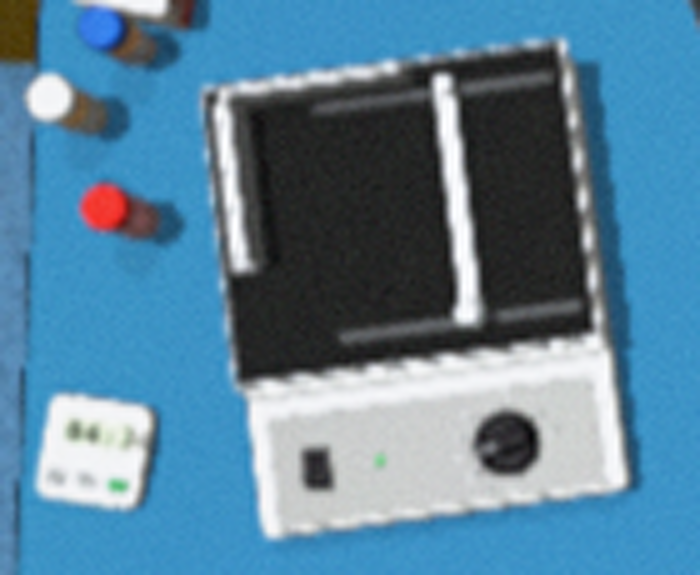

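View pics/b.png

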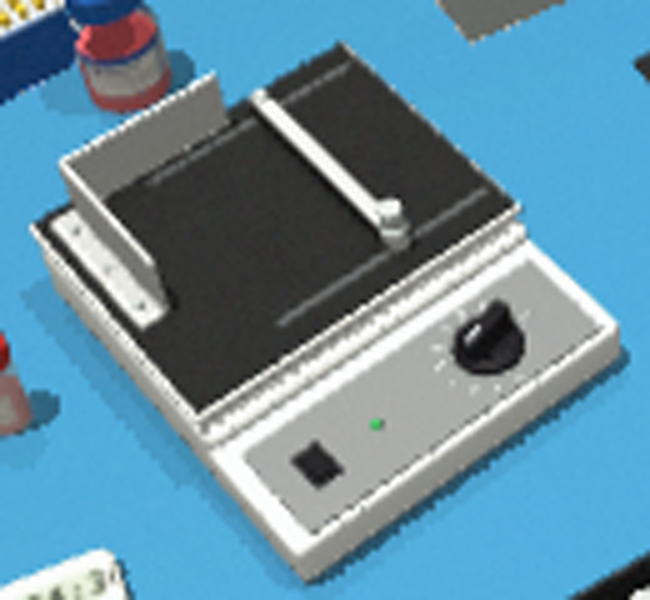

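```bash
python3 - <<'E'
from h import *
rois={'top':(155,235,155,242),'scene':(205,295,140,245)}
best={}
for nm in('top','scene'):
    c=camera(nm); y0,y1,x0,x1=rois[nm]
    m=np.zeros(c['img'].shape[:2],np.uint8); g=c['img'].max(2); m[y0:y1,x0:x1]=g[y0:y1,x0:x1]<95
    n,l,st,_=cv2.connectedComponentsWithStats(m); i=1+st[1:,4].argmax()
    H=cv2.convexHull(np.argwhere(l==i)[:,::-1].astype(np.int32))
    w=ray(c,H[:,0],0.070)[:,:2]
    r=cv2.minAreaRect((w*1000).astype(np.float32)); print(nm,r,cv2.boxPoints(r).round(1).tolist())
    best[nm]=r
# consistency: project knob point & bottle
ctr=np.array(best['top'][0])/1000
for nm in('top','scene'):
    c=camera(nm); r=best[nm]; a=np.radians(r[2]);a=(a+np.pi/4)%(np.pi/2)-np.pi/4
    u=np.array([np.cos(a),np.sin(a)]);v=np.array([-u[1],u[0]]); o=np.array(r[0])/1000-0.037*u
    print(nm,'origin',o,'yaw',a)
    f=lambda x,y,z:np.r_[o+x*u+y*v,z]
    k=f(-.112,-.045,.068); 
    for n2 in('top','scene'):
        cc=camera(n2); print(n2,'knob',proj(cc,k),'corner top',proj(cc,f(.115,.085,.116)), 'console fl,fr',proj(cc,[f(-.15,.115,.042),f(-.15,-.115,.042)]).round(1).tolist())
E
```

```text
top ((586.8751220703125, 244.21815490722656), (180.63951110839844, 218.9402313232422), 8.813187599182129) [[480.79998779296875, 338.6000061035156], [514.4000244140625, 122.19999694824219], [692.9000244140625, 149.89999389648438], [659.4000244140625, 366.20001220703125]]
scene ((582.2471923828125, 246.11773681640625), (182.89483642578125, 221.830810546875), 8.706439971923828) [[475.1000061035156, 341.8999938964844], [508.6000061035156, 122.5999984741211], [689.4000244140625, 150.3000030517578], [655.9000244140625, 369.6000061035156]]
top origin [0.55031198 0.23854926] yaw 0.1538191412016625
top knob [[219.94914272 238.36174477]] corner top [[164.89699417 168.91656061]] console fl,fr [[172.0, 257.6], [245.1, 247.5]]
scene knob [[231.8230674  267.91640963]] corner top [[147.77789705 236.21592393]] console fl,fr [[194.1, 314.7], [259.4, 267.9]]
scene origin [0.54567355 0.24051698] yaw 0.15195604363731352
top knob [[219.2017901  239.90658837]] corner top [[164.25100793 170.37981167]] console fl,fr [[171.2, 259.1], [244.4, 249.1]]
scene knob [[231.95937923 269.37092718]] corner top [[147.75148157 237.42672062]] console fl,fr [[194.1, 316.3], [259.7, 269.4]]
```

```bash
python3 - <<'E'
from h import *
c=camera('top');d=camera('scene')
def z(c,y0,y1,x0,x1):
    a=c['img'][y0:y1,x0:x1].astype(float); a=np.clip((a/160)**.5*255,0,255).astype(np.uint8)
    return cv2.resize(a,(400,400),interpolation=cv2.INTER_CUBIC)
cv2.imwrite('pics/k.png',np.hstack([z(c,228,250,210,232),z(d,258,282,221,245)])[:,:,::-1])
E
```

```text
(no output)
```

View pics/k.png

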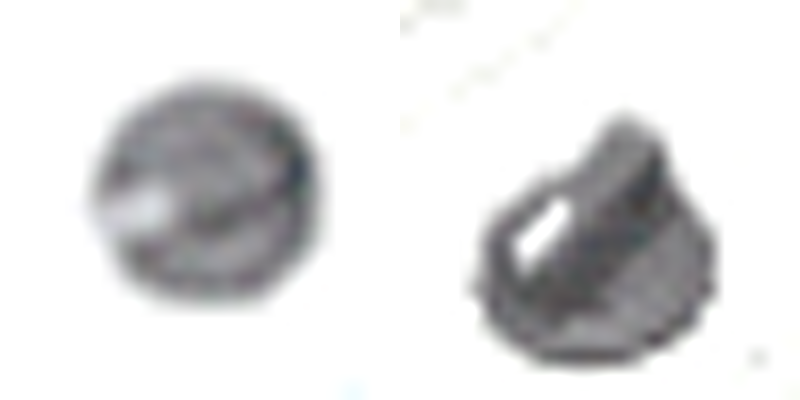

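```bash
python3 - <<'E'
from h import *
c=camera('top');d=camera('scene')
P=lambda p:(221+(p[0]-400)/400*24-.5,258+p[1]/400*24-.5)
w=ray(d,[P((520,265)),P((572,203)),P((630,125))],.068);print(w.round(4))
for a,b in((0,1),(1,2),(0,2)): print(np.arctan2(*(w[b]-w[a])[[1,0]]))
T=lambda p:(210+p[0]/400*22-.5,228+p[1]/400*22-.5)
w=ray(c,[T((130,208)),T((300,160))],.068);print(w.round(4),np.arctan2(*(w[1]-w[0])[[1,0]]))
print('skirt c top',ray(c,[T((207,190))],.05),'scene',ray(d,[P((600,262))],.05))
# post: brightest in scene and top crops
print('post top: scene',ray(d,[(135+390/5-.4,205+205/5-.4)],.104),'top',ray(c,[(120+468/5-.4,150+308/5-.4)],.104))
for o in([.548,.2395],):
    a=.153;u=np.array([np.cos(a),np.sin(a)]);v=np.array([-u[1],u[0]])
    print('knob',o-.112*u-.045*v,'corner',o+.115*u+.085*v)
    for p in(ray(d,[(135+390/5-.4,205+205/5-.4)],.104)[0,:2],ray(c,[(120+468/5-.4,150+308/5-.4)],.104)[0,:2]):
        print('post in shaker',(p-o)@u,(p-o)@v)
E
```

```text
[[0.4361 0.196  0.068 ]
 [0.4426 0.1823 0.068 ]
 [0.4517 0.1659 0.068 ]]
-1.1236090853447052
-1.0644058096819402
-1.09085401203643
[[0.4446 0.187  0.068 ]
 [0.4531 0.1585 0.068 ]] -1.2794828646302978
skirt c top [[0.44800096 0.17698723 0.05      ]] scene [[0.4415348 0.1793468 0.05     ]]
post top: scene [[0.52251006 0.19489232 0.104     ]] top [[0.5270624  0.19356353 0.104     ]]
knob [0.44416652 0.17795645] corner [0.64870229 0.34103349]
post in shaker -0.031990552831323286 -0.04020182313751069
post in shaker -0.027693900174873595 -0.04220888724303004
```

```bash
cat >> h.py <<'E'
def plan(*T):
    """world targets (x,y,z,yaw of tool x) -> rows in tool axes from the measured pose"""
    s=get_state(); r=R.from_quat(s['orientation'])
    for x,y,z,a in T:
        d=R.from_euler('z',a)*R.from_euler('x',np.pi)
        print('tr',(r.inv().apply(np.array([x,y,z])-s['position'])*1000).round(1).tolist(),'dr',np.degrees((r.inv()*d).as_rotvec()).round(1).tolist())
def info():
    s=get_state(); t=R.from_quat(s['orientation']).as_matrix()
    print('t',round(s['time_s'],2),'p',s['position'].round(4),'yaw',np.arctan2(t[1,0],t[0,0]).round(3),'F',s['ft_force'].round(1),'M',s['moment'].round(2),'op',round(s['opening'],4),'ff',round(s['finger_force'],1),'q',s['q'].round(2))
E
python3 - <<'E'
from h import *
plan((.45,-.25,.25,1.0),(.4445,.178,.12,1.99),(.4445,.178,.062,1.99))
E
```

```text
tr [323.7, -249.7, -3.3] dr [0.0, 0.0, -35.3]
tr [478.9, -648.6, 126.7] dr [0.0, 0.0, -92.0]
tr [478.9, -648.6, 184.7] dr [0.0, 0.0, -92.0]
```

>>> {"name": "carry_out", "arguments": {
  "dr": [
    [0, 0, -60],
    [0, 0, -60],
    [0, 0, -60],
    [0, 0, -60],
    [0, 0, -60],
    [0, 0, -60],
    [0, 0, -60],
    [0, 0, -60],
    [0, 0, -92],
    [0, 0, -92],
    [0, 0, -92],
    [0, 0, -92],
    [0, 0, -92],
    [0, 0, -92],
    [0, 0, -92],
    [0, 0, -92],
    [0, 0, -92],
    [0, 0, -92],
    [0, 0, -92],
    [0, 0, -92]
  ],
  "translation": [
    [324, -250, -3],
    [324, -250, -3],
    [324, -250, -3],
    [324, -250, -3],
    [324, -250, -3],
    [324, -250, -3],
    [324, -250, -3],
    [324, -250, -3],
    [479, -649, 100],
    [479, -649, 100],
    [479, -649, 100],
    [479, -649, 100],
    [479, -649, 100],
    [479, -649, 100],
    [479, -649, 100],
    [479, -649, 100],
    [479, -649, 100],
    [479, -649, 100],
    [479, -649, 127],
    [479, -649, 127]
  ],
  "claw": [1, 1, 1, 1, 1, 1, 1, 1, 1, 1, 1, 1, 1, 1, 1, 1, 1, 1, 1, 1],
  "force": 20
}}

```text
time_s: 2.47
position: [0.4443, 0.168, 0.1262]
orientation: [0.545, 0.839, 0.001, 0.001]
ft_force: [1.9, -1.2, 1.2]
opening: 0.0886
finger_force: 0.0
```

```bash
python3 - <<'E'
from h import *
info(); plan((.4445,.178,.0605,1.99))
E
```

```text
t 2.47 p [0.4443 0.168  0.1262] yaw 1.989 F [ 1.9 -1.2  1.2] M [-0.06 -0.18 -0.05] op 0.0886 ff 0.0 q [-0.    0.49 -0.56  2.06  0.4   0.7  -0.4 ]
tr [9.1, 4.1, 65.7] dr [0.1, 0.0, -0.0]
```

>>> {"name": "carry_out", "arguments": {
  "dr": [
    [0, 0, 0],
    [0, 0, 0]
  ],
  "translation": [
    [0, 0, 0],
    [0, 0, 20]
  ],
  "claw": [0.2, 0.2]
}}

```text
time_s: 2.63
position: [0.4448, 0.1699, 0.1076]
orientation: [0.542, 0.84, 0.002, 0.001]
ft_force: [0.5, -1.3, -0.3]
opening: 0.0769
finger_force: 0.0
```

```bash
python3 - <<'E'
from h import *
info(); plan((.4445,.178,.0605,1.99))
E
```

```text
t 2.63 p [0.4448 0.1699 0.1076] yaw 1.995 F [ 0.5 -1.3 -0.3] M [-0.07 -0.15  0.07] op 0.0769 ff 0.0 q [-0.02  0.52 -0.54  2.07  0.43  0.66 -0.42]
tr [7.5, 2.9, 47.1] dr [0.2, -0.1, 0.3]
```

>>> {"name": "carry_out", "arguments": {
  "dr": [
    [0, 0, 0],
    [0, 0, 0],
    [0, 0, 0],
    [0, 0, 0],
    [0, 0, 0],
    [0, 0, 0],
    [0, 0, 0],
    [0, 0, 0],
    [0, 0, 0],
    [0, 0, 0]
  ],
  "translation": [
    [8, 3, 20],
    [8, 3, 46],
    [8, 3, 46],
    [8, 3, 46],
    [8, 3, 46],
    [8, 3, 46],
    [8, 3, 46],
    [8, 3, 46],
    [8, 3, 46],
    [8, 3, 46]
  ],
  "claw": [0, 0, 0, -1, -1, -1, -1, -1, -1, -1]
}}

```text
time_s: 3.47
position: [0.4475, 0.1761, 0.0614]
orientation: [0.545, 0.838, 0.004, 0.002]
ft_force: [7.3, 2.6, -8.5]
opening: 0.0119
finger_force: 20.0
```

```bash
python3 - <<'E'
from h import *
info()
E
```

```text
t 3.47 p [0.4475 0.1761 0.0614] yaw 1.989 F [ 7.3  2.6 -8.5] M [ 0.5  -1.76 -0.03] op 0.0119 ff 20.0 q [-0.09  0.61 -0.47  2.07  0.51  0.56 -0.5 ]
```

>>> {"name": "carry_out", "arguments": {
  "dr": [
    [0, 0, -7],
    [0, 0, -14],
    [0, 0, -21],
    [0, 0, -28],
    [0, 0, -35],
    [0, 0, -42],
    [0, 0, -49],
    [0, 0, -52]
  ],
  "translation": [
    [0, 3, 0],
    [0, 3, 0],
    [0, 3, 0],
    [0, 3, 0],
    [0, 3, 0],
    [0, 3, 0],
    [0, 3, 0],
    [0, 3, 0]
  ],
  "claw": [-1, -1, -1, -1, -1, -1, -1, -1]
}}

```text
time_s: 4.13
position: [0.4494, 0.1782, 0.0614]
orientation: [0.119, 0.993, 0.003, 0.003]
ft_force: [7.6, 6.6, -6.2]
opening: 0.0122
finger_force: 20.0
```

```bash
python3 - <<'E'
from h import *
info()
E
```

```text
t 4.13 p [0.4494 0.1782 0.0614] yaw 2.903 F [ 7.6  6.6 -6.2] M [ 1.3  -1.65 -0.07] op 0.0122 ff 20.0 q [ 0.08  0.67 -0.69  2.06  0.71  0.65  0.24]
```

>>> {"name": "carry_out", "arguments": {
  "dr": [
    [0, 0, -7],
    [0, 0, -14],
    [0, 0, -21],
    [0, 0, -28],
    [0, 0, -32]
  ],
  "translation": [
    [0, 0, 0],
    [0, 0, 0],
    [0, 0, 0],
    [0, 0, 0],
    [0, 0, 0]
  ],
  "claw": [-1, -1, -1, -1, -1]
}}

```text
time_s: 4.55
position: [0.4489, 0.1793, 0.0615]
orientation: [-0.159, 0.987, 0.004, 0.003]
ft_force: [5.4, 8.4, -5.8]
opening: 0.0136
finger_force: 22.9
```

```bash
python3 - <<'E'
from h import *
info()
E
```

```text
t 4.55 p [0.4489 0.1793 0.0615] yaw -2.822 F [ 5.4  8.4 -5.8] M [ 1.9  -1.43 -0.56] op 0.0136 ff 22.9 q [ 0.17  0.72 -0.81  2.05  0.82  0.71  0.71]
```

>>> {"name": "carry_out", "arguments": {
  "dr": [
    [0, 0, -5],
    [0, 0, -8],
    [0, 0, -8]
  ],
  "translation": [
    [0, 0, 0],
    [0, 0, 0],
    [0, 0, 0]
  ],
  "claw": [-1, -1, -1]
}}

```text
time_s: 4.8
position: [0.4485, 0.1793, 0.0615]
orientation: [-0.226, 0.974, 0.003, 0.003]
ft_force: [4.4, 9.2, -5.5]
opening: 0.0158
finger_force: 26.0
```

```bash
python3 - <<'E'
from h import *
info()
E
```

```text
t 4.8 p [0.4485 0.1793 0.0615] yaw -2.687 F [ 4.4  9.2 -5.5] M [ 1.93 -1.21 -0.74] op 0.0158 ff 26.0 q [ 0.19  0.74 -0.84  2.05  0.84  0.73  0.83]
```

>>> {"name": "carry_out", "arguments": {
  "dr": [
    [0, 0, -8],
    [0, 0, -8],
    [0, 0, -8],
    [0, 0, -8],
    [0, 0, -8],
    [0, 0, -8]
  ],
  "translation": [
    [0, 0, 0],
    [0, 0, 0],
    [0, 0, 0],
    [0, 0, 0],
    [0, 0, -40],
    [0, 0, -75]
  ],
  "claw": [0.0, 0.0, 0.0, 0.0, 0, 0]
}}

```text
time_s: 5.3
position: [0.4443, 0.1748, 0.1352]
orientation: [-0.292, 0.956, -0.0, -0.002]
ft_force: [1.0, -0.3, 0.3]
opening: 0.0443
finger_force: 0.0
```

```bash
python3 - <<'E'
from h import *
info(); plan((.525,.194,.14,.153-np.pi),(.525,.194,.0965,.153-np.pi))
c=camera('top');d=camera('scene')
def z(c,y0,y1,x0,x1):
    a=c['img'][y0:y1,x0:x1].astype(float); a=np.clip((a/160)**.5*255,0,255).astype(np.uint8)
    return cv2.resize(a,(400,400),interpolation=cv2.INTER_CUBIC)
cv2.imwrite('pics/k2.png',np.hstack([z(c,228,250,210,232),z(d,250,290,215,255)])[:,:,::-1])
E
```

```text
t 5.3 p [0.4443 0.1748 0.1352] yaw -2.549 F [ 1.  -0.3  0.3] M [ 0.17 -0.22  0.02] op 0.0443 ff 0.0 q [ 0.3   0.64 -0.99  2.03  0.71  0.87  1.07]
tr [-77.7, -29.1, -5.2] dr [0.0, -0.3, 25.2]
tr [-77.9, -29.1, 38.3] dr [0.0, -0.3, 25.2]
```

View pics/k2.png

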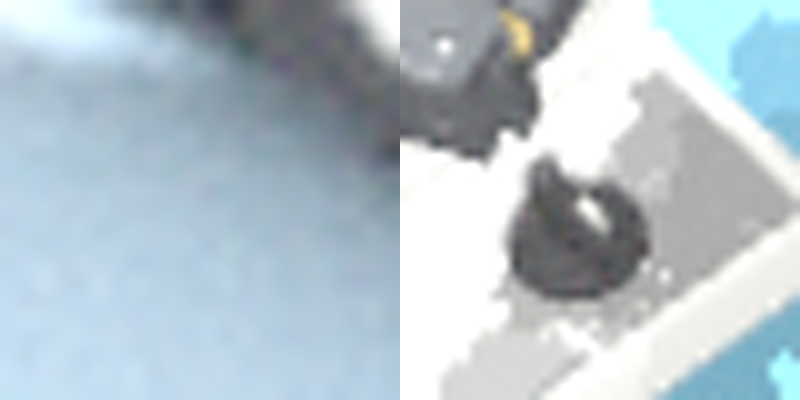

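>>> {"name": "carry_out", "arguments": {
  "dr": [
    [0, 0, 7],
    [0, 0, 14],
    [0, 0, 21],
    [0, 0, 25],
    [0, 0, 25],
    [0, 0, 25],
    [0, 0, 25],
    [0, 0, 25]
  ],
  "translation": [
    [-40, -15, -5],
    [-78, -29, -5],
    [-78, -29, -5],
    [-78, -29, -5],
    [-78, -29, -5],
    [-78, -29, 20],
    [-78, -29, 38],
    [-78, -29, 38]
  ],
  "claw": [0, 0, 0, 0, 0, 0, 0, 0]
}}

```text
time_s: 6.07
position: [0.5242, 0.1933, 0.0939]
orientation: [-0.079, 0.997, -0.001, -0.003]
ft_force: [-0.5, 0.1, 0.8]
opening: 0.0438
finger_force: 0.0
```

```bash
python3 - <<'E'
from h import *
info(); plan((.525,.194,.0965,.153-np.pi))
E
```

```text
t 6.07 p [0.5242 0.1933 0.0939] yaw -2.983 F [-0.5  0.1  0.8] M [ 0.05 -0.09 -0.01] op 0.0438 ff 0.0 q [ 0.15  0.76 -0.81  1.84  0.71  0.86  0.72]
tr [-0.9, 0.5, -2.6] dr [-0.1, -0.3, 0.3]
```

>>> {"name": "carry_out", "arguments": {
  "dr": [
    [0, 0, 0],
    [0, 0, 0],
    [0, 0, 0],
    [0, 0, 0],
    [0, 0, 0],
    [0, 0, 0],
    [0, 0, 0],
    [0, 0, 0],
    [0, 0, 0],
    [0, 0, 0],
    [0, 0, 0],
    [0, 0, 0]
  ],
  "translation": [
    [0, 0, -2],
    [0, 0, -2],
    [0, 0, -2],
    [0, 0, -2],
    [0, -5, -2],
    [0, -12, -2],
    [0, -19, -2],
    [0, -26, -2],
    [0, -33, -2],
    [0, -38, -2],
    [0, -41, -2],
    [0, -41, -2]
  ],
  "claw": [-1, -1, -1, -1, -1, -1, -1, -1, -1, -1, -1, -1]
}}

```text
time_s: 7.07
position: [0.5333, 0.1559, 0.1002]
orientation: [-0.078, 0.997, 0.002, 0.001]
ft_force: [-2.9, 5.5, 5.1]
opening: 0.0124
finger_force: 20.0
```

```bash
python3 - <<'E'
from h import *
info()
E
```

```text
t 7.07 p [0.5333 0.1559 0.1002] yaw -2.984 F [-2.9  5.5  5.1] M [ 1.13  0.33 -0.01] op 0.0124 ff 20.0 q [ 0.23  0.74 -0.82  1.86  0.7   0.86  0.79]
```

```bash
cat >> h.py <<'E'
def plates(box=(185,272,288,405),zt=0.011,th=110):
    c=camera('top'); y0,y1,x0,x1=box
    g=c['img'].min(2); m=np.zeros_like(g); m[y0:y1,x0:x1]=g[y0:y1,x0:x1]>th
    n,l,st,_=cv2.connectedComponentsWithStats(m)
    for i in range(1,n):
        if st[i,4]<100: continue
        w=ray(c,np.argwhere(l==i)[:,::-1],zt)[:,:2]
        cov=np.linalg.eigh(np.cov(w.T)); v=cov[1][:,1]
        print('plate',st[i,4],w.mean(0).round(4),'yaw',np.arctan(v[1]/v[0]).round(3),'len',(np.sqrt(12*cov[0])*1000).round(1))
    return c
O=np.array([.551,.2405]);A=.153;U=np.array([np.cos(A),np.sin(A)]);V=np.array([-U[1],U[0]])
def sh(x,y): return O+x*U+y*V
def tosh():
    p=get_state()['position'][:2]-O; print('shaker frame tcp',(p@U).round(4),(p@V).round(4))
E
python3 - <<'E'
from h import *
c=plates(); cv2.imwrite('pics/t1.png',c['img'][:,:,::-1])
print(sh(.0695,.030))
# first rise 
plan((*sh(-.033,-.078),.19,.153-np.pi),(.443,-.0955,.06,-.232+np.pi),(.443,-.0955,.0145,-.232+np.pi))
E
```

```text
plate 510 [ 0.5493 -0.1535] yaw -0.026 len [60.1 86.3]
plate 512 [ 0.5353 -0.2868] yaw -0.001 len [60.1 86. ]
plate 393 [ 0.452  -0.0989] yaw 0.08 len [57.8 68.4]
plate 508 [ 0.4278 -0.2081] yaw 0.031 len [59.7 84.6]
[0.61511601 0.28074161]
tr [2.4, 3.1, -89.7] dr [0.2, 0.1, 0.2]
tr [128.6, -234.3, 39.4] dr [0.2, 0.0, 22.3]
tr [128.7, -234.4, 84.9] dr [0.2, 0.0, 22.3]
```

View pics/t1.png

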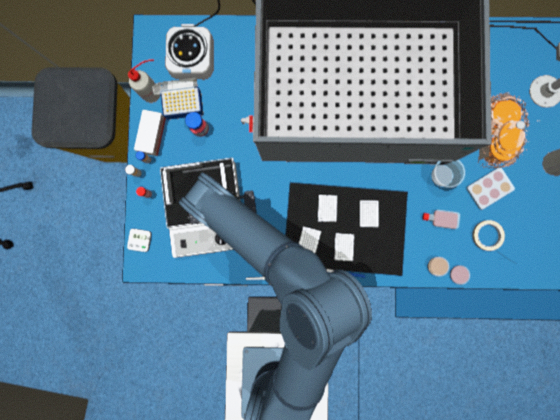

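>>> {"name": "carry_out", "arguments": {
  "dr": [
    [0, 0, 0],
    [0, 0, 0],
    [0, 0, 0],
    [0, 0, 0],
    [0, 0, 0],
    [0, 0, 7],
    [0, 0, 14],
    [0, 0, 22],
    [0, 0, 22],
    [0, 0, 22],
    [0, 0, 22],
    [0, 0, 22],
    [0, 0, 22],
    [0, 0, 22],
    [0, 0, 22]
  ],
  "translation": [
    [0, 0, 0],
    [0, 0, 0],
    [0, 0, -40],
    [0, 0, -80],
    [2, 3, -90],
    [128, -234, -60],
    [128, -234, -60],
    [128, -234, -60],
    [128, -234, -60],
    [128, -234, -60],
    [128, -234, -60],
    [128, -234, 0],
    [129, -234, 40],
    [129, -234, 40],
    [129, -234, 40]
  ],
  "claw": [0, 0, 0, 0.5, 1, 1, 1, 1, 1, 1, 1, 1, 1, 1, 1]
}}

```text
time_s: 8.37
position: [0.4385, -0.0981, 0.0556]
orientation: [0.114, 0.993, -0.0, -0.004]
ft_force: [-0.1, 0.1, 0.5]
opening: 0.0879
finger_force: 0.0
```

```bash
python3 - <<'E'
from h import *
info(); plan((.443,-.0955,.0145,-.232+np.pi)); c=shot('scene','s1.png')
E
```

```text
t 8.37 p [ 0.4385 -0.0981  0.0556] yaw 2.912 F [-0.1  0.1  0.5] M [ 0.13 -0.1   0.04] op 0.0879 ff 0.0 q [ 0.66  0.65 -0.67  2.13  0.71  0.61  0.82]
tr [-4.1, 3.6, 41.1] dr [-0.1, -0.4, 0.2]
```

View pics/s1.png

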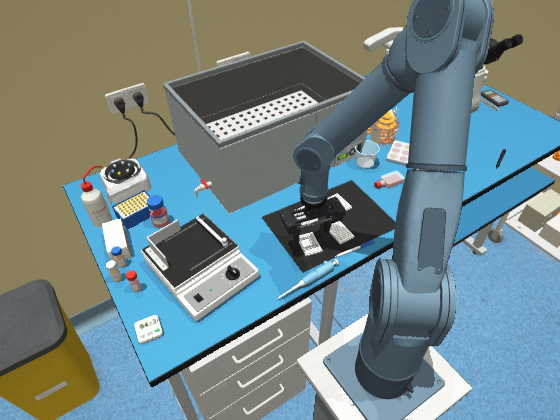

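>>> {"name": "carry_out", "arguments": {
  "dr": [
    [0, 0, 0],
    [0, 0, 0],
    [0, 0, 0],
    [0, 0, 0],
    [0, 0, 0],
    [0, 0, 0],
    [0, 0, 0],
    [0, 0, 0],
    [0, 0, 0]
  ],
  "translation": [
    [-4, 4, 20],
    [-4, 4, 41],
    [-4, 4, 41],
    [-4, 4, 41],
    [-4, 4, 41],
    [-4, 4, 41],
    [-4, 4, 41],
    [-4, 4, 41],
    [-4, 4, 41]
  ],
  "claw": [1, 1, 1, 0, -1, -1, -1, -1, -1]
}}

```text
time_s: 9.17
position: [0.4481, -0.0941, 0.0194]
orientation: [0.113, 0.994, -0.0, 0.001]
ft_force: [-1.7, 0.3, 11.2]
opening: 0.0502
finger_force: 5.4
```

```bash
python3 - <<'E'
from h import *
info(); plan((.443,-.0955,.10,-.232+np.pi),(.46,.02,.16,3.1),(*sh(.0695,.030),.16,.153+np.pi),(*sh(.0695,.030),.083,.153+np.pi))
E
```

```text
t 9.17 p [ 0.4481 -0.0941  0.0194] yaw 2.914 F [-1.7  0.3 11.2] M [ 0.17  0.05 -0.01] op 0.0502 ff 5.4 q [ 0.59  0.71 -0.59  2.12  0.8   0.54  0.74]
tr [4.5, -2.6, -80.6] dr [-0.0, 0.1, 0.3]
tr [13.8, 113.7, -140.7] dr [-0.0, 0.1, -10.6]
tr [-78.5, 402.7, -140.7] dr [-0.1, 0.1, -21.8]
tr [-78.4, 402.8, -63.7] dr [-0.1, 0.1, -21.8]
```

>>> {"name": "carry_out", "arguments": {
  "dr": [
    [0, 0, 0],
    [0, 0, 0],
    [0, 0, 0],
    [0, 0, 0],
    [0, 0, 0],
    [0, 0, 0]
  ],
  "translation": [
    [0, 0, -8],
    [0, 0, -8],
    [0, 0, -40],
    [0, 0, -80],
    [0, 80, -120],
    [0, 110, -140]
  ],
  "claw": [1, 1, 1, 1, 1, 1]
}}

```text
time_s: 9.67
position: [0.4638, -0.024, 0.139]
orientation: [0.117, 0.993, -0.0, 0.0]
ft_force: [1.4, 0.5, -0.1]
opening: 0.0871
finger_force: 0.0
```

```bash
python3 - <<'E'
from h import *
info(); c=plates(); d=camera('scene')
a=cv2.resize(c['img'][170:280,275:415],None,fx=3,fy=3);b=cv2.resize(d['img'][170:280,255:405],None,fx=3,fy=3)
cv2.imwrite('pics/m.png',np.hstack([a,b[:330]])[:,:,::-1][:,:800])
E
```

```text
t 9.67 p [ 0.4638 -0.024   0.139 ] yaw 2.907 F [ 1.4  0.5 -0.1] M [ 0.11 -0.24  0.02] op 0.0871 ff 0.0 q [ 0.61  0.53 -0.81  2.07  0.55  0.78  0.8 ]
plate 507 [ 0.5496 -0.1537] yaw -0.005 len [60.  85.7]
plate 512 [ 0.5353 -0.2868] yaw -0.001 len [60.1 86. ]
plate 508 [ 0.4278 -0.2081] yaw 0.031 len [59.7 84.6]
```

View pics/m.png

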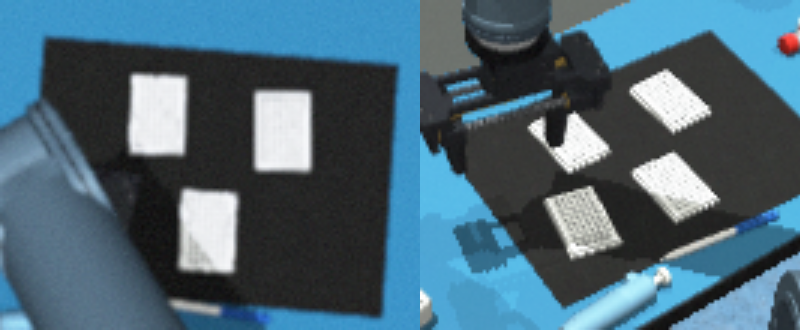

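```bash
cat >> h.py <<'E'
def splates(box=(170,280,262,400),zt=0.011,th=85):
    c=camera('scene'); y0,y1,x0,x1=box
    g=c['img'].min(2); s=c['img'].max(2)-g; m=np.zeros_like(g); m[y0:y1,x0:x1]=((g>th)&(s<45))[y0:y1,x0:x1]
    n,l,st,_=cv2.connectedComponentsWithStats(m)
    for i in range(1,n):
        if st[i,4]<100: continue
        w=ray(c,np.argwhere(l==i)[:,::-1],zt)[:,:2]
        r=cv2.minAreaRect((w*1000).astype(np.float32))
        cov=np.linalg.eigh(np.cov(w.T)); v=cov[1][:,1]
        print('scene',st[i,4],w.mean(0).round(4),'yaw',np.arctan(v[1]/v[0]).round(3),'len',(np.sqrt(12*cov[0])*1000).round(1),'rect',np.round(r[0],1),np.round(r[1],1),round(r[2],1))
E
python3 - <<'E'
from h import *
splates()
E
```

```text
scene 232 [ 0.7583 -0.1325] yaw -0.486 len [ 38.1 135. ] rect [ 759.1 -141.6] [ 46.9 133.5] 58.4
scene 157 [ 0.7139 -0.2885] yaw 1.451 len [43.2 89.7] rect [ 699.5 -295.3] [95.4 57.2] 55.8
scene 238 [ 0.5169 -0.5206] yaw -1.286 len [56.1 85. ] rect [ 515.3 -522.2] [96.5 64.5] 83.7
scene 326 [ 0.5266 -0.2816] yaw -0.034 len [63.2 88.3] rect [ 527.2 -281.8] [63.6 88.1] 90.0
scene 267 [ 0.5343 -0.1478] yaw 0.214 len [64.7 84.4] rect [ 542.2 -148.2] [89.4 61. ] 0.0
scene 387 [ 0.4198 -0.2024] yaw -0.046 len [62.5 87.9] rect [ 420.7 -202.7] [61.9 87.2] 87.8
scene 391 [ 0.4349 -0.0895] yaw -0.276 len [58.5 88.3] rect [436.  -89.6] [59.  88.3] 75.9
```

>>> {"name": "carry_out", "arguments": {
  "dr": [
    [0, 0, 0],
    [0, 0, 0],
    [0, 0, 0],
    [0, 0, 0],
    [0, 0, 0],
    [0, 0, 0],
    [0, 0, 0],
    [0, 0, 0],
    [0, 0, 0],
    [0, 0, 0]
  ],
  "translation": [
    [0, 0, 0],
    [0, 0, 0],
    [0, 0, 0],
    [0, 0, 0],
    [0, 0, 0],
    [0, 0, 0],
    [0, 0, 0],
    [0, 0, 0],
    [0, 0, 0],
    [0, 0, 0]
  ],
  "claw": [1, 1, 1, 1, 1, 1, 1, 1, 1, 1]
}}

```text
time_s: 10.65
position: [0.4637, -0.022, 0.1375]
orientation: [0.113, 0.994, -0.0, -0.0]
ft_force: [-0.1, -1.2, -0.2]
opening: 0.088
finger_force: 0.0
```

```bash
python3 - <<'E'
from h import *
info();plan((.443,-.0955,.05,-.24+np.pi),(.443,-.0955,.013,-.24+np.pi))
E
```

```text
t 10.65 p [ 0.4637 -0.022   0.1375] yaw 2.915 F [-0.1 -1.2 -0.2] M [ 0.07 -0.09  0.03] op 0.088 ff 0.0 q [ 0.61  0.53 -0.81  2.07  0.55  0.77  0.8 ]
tr [3.6, -76.2, 87.5] dr [-0.0, -0.0, 0.7]
tr [3.6, -76.2, 124.5] dr [-0.0, -0.0, 0.7]
```

>>> {"name": "carry_out", "arguments": {
  "dr": [
    [0, 0, 0],
    [0, 0, 0],
    [0, 0, 0.7],
    [0, 0, 0.7],
    [0, 0, 0.7],
    [0, 0, 0.7],
    [0, 0, 0.7],
    [0, 0, 0.7],
    [0, 0, 0.7],
    [0, 0, 0.7],
    [0, 0, 0.7],
    [0, 0, 0.7],
    [0, 0, 0.7],
    [0, 0, 0.7],
    [0, 0, 0.7],
    [0, 0, 0.7],
    [0, 0, 0.7],
    [0, 0, 0.7],
    [0, 0, 0.7],
    [0, 0, 0.7]
  ],
  "translation": [
    [2, -38, 40],
    [4, -76, 70],
    [4, -76, 87],
    [4, -76, 87],
    [4, -76, 87],
    [4, -76, 100],
    [4, -76, 112],
    [4, -76, 124],
    [4, -76, 124],
    [4, -76, 124],
    [4, -76, 124],
    [4, -76, 124],
    [4, -76, 124],
    [4, -76, 124],
    [4, -76, 124],
    [4, -76, 124],
    [4, -76, 124],
    [4, -76, 124],
    [4, -76, 124],
    [4, -76, 124]
  ],
  "claw": [1, 1, 1, 1, 1, 1, 1, 1, 1, 1, 1, 0.5, 0.3, -1, -1, -1, -1, -1, -1, -1]
}}

```text
time_s: 12.32
position: [0.4428, -0.0952, 0.0136]
orientation: [0.119, 0.993, -0.0, 0.0]
ft_force: [-0.7, -0.2, 5.4]
opening: 0.0575
finger_force: 20.0
```

```bash
python3 - <<'E'
from h import *
info(); p=get_state()['position']; plan((.443,-.0955,.10,-.24+np.pi),(.46,.02,.16,3.1),(*sh(.0695,.030),.16,.153+np.pi),(*sh(.0695,.030),.083,.153+np.pi))
E
```

```text
t 12.32 p [ 0.4428 -0.0952  0.0136] yaw 2.902 F [-0.7 -0.2  5.4] M [ 0.08  0.04 -0.04] op 0.0575 ff 20.0 q [ 0.59  0.72 -0.58  2.13  0.81  0.52  0.72]
tr [-0.3, -0.2, -86.4] dr [-0.0, 0.0, 0.0]
tr [10.6, 116.0, -146.4] dr [-0.0, 0.0, -11.3]
tr [-78.3, 406.1, -146.4] dr [-0.0, 0.0, -22.5]
tr [-78.3, 406.1, -69.4] dr [-0.0, 0.0, -22.5]
```

>>> {"name": "carry_out", "arguments": {
  "dr": [
    [0, 0, 0],
    [0, 0, 0],
    [0, 0, 0],
    [0, 0, 0],
    [0, 0, -5],
    [0, 0, -10],
    [0, 0, -15],
    [0, 0, -20],
    [0, 0, -22.5],
    [0, 0, -22.5],
    [0, 0, -22.5],
    [0, 0, -22.5],
    [0, 0, -22.5],
    [0, 0, -22.5],
    [0, 0, -22.5],
    [0, 0, -22.5],
    [0, 0, -22.5],
    [0, 0, -22.5],
    [0, 0, -22.5],
    [0, 0, -22.5]
  ],
  "translation": [
    [0, 0, -25],
    [0, 0, -55],
    [0, 0, -86],
    [5, 30, -120],
    [10, 70, -146],
    [10, 105, -146],
    [0, 145, -146],
    [-10, 185, -146],
    [-22, 225, -146],
    [-34, 265, -146],
    [-46, 305, -146],
    [-58, 345, -146],
    [-68, 375, -146],
    [-78, 406, -146],
    [-78, 406, -146],
    [-78, 406, -146],
    [-78, 406, -130],
    [-78, 406, -120],
    [-78, 406, -120],
    [-78, 406, -120]
  ],
  "claw": [-1, -1, -1, -1, -1, -1, -1, -1, -1, -1, -1, -1, -1, -1, -1, -1, -1, -1, -1, -1]
}}

```text
time_s: 13.98
position: [0.614, 0.2789, 0.132]
orientation: [-0.076, 0.997, -0.001, -0.001]
ft_force: [0.6, -0.5, 0.0]
opening: 0.0578
finger_force: 20.0
```

```bash
python3 - <<'E'
from h import *
info(); tosh(); plan((*sh(.0695,.030),.083,.153+np.pi)); plates()
E
```

```text
t 13.98 p [0.614  0.2789 0.132 ] yaw -2.989 F [ 0.6 -0.5  0. ] M [ 0.11 -0.14  0.01] op 0.0578 ff 20.0 q [ 0.01  0.86 -0.81  1.51  0.68  1.07  0.76]
shaker frame tcp 0.0681 0.0284
tr [-1.5, 1.7, 49.0] dr [-0.1, -0.1, -0.0]
plate 509 [ 0.5492 -0.1535] yaw -0.03 len [60.  86.3]
plate 512 [ 0.5353 -0.2868] yaw -0.001 len [60.1 86. ]
plate 508 [ 0.4279 -0.2081] yaw 0.026 len [59.5 84.8]
```

>>> {"name": "carry_out", "arguments": {
  "dr": [
    [0, 0, 0],
    [0, 0, 0],
    [0, 0, 0],
    [0, 0, 0],
    [0, 0, 0],
    [0, 0, 0],
    [0, 0, 0],
    [0, 0, 0],
    [0, 0, 0],
    [0, 0, 0],
    [0, 0, 0]
  ],
  "translation": [
    [0, 0, 20],
    [0, 0, 40],
    [0, 0, 51],
    [0, 0, 51],
    [0, 0, 51],
    [0, 0, 51],
    [0, 0, 51],
    [0, 0, 51],
    [0, 0, 51],
    [0, 0, 51],
    [0, 0, 51]
  ],
  "claw": [-1, -1, -1, -1, -1, -1, -1, -1, 0.45, 0.45, 0.45]
}}

```text
time_s: 14.95
position: [0.6148, 0.2808, 0.0827]
orientation: [-0.077, 0.997, 0.0, 0.0]
ft_force: [0.3, -0.2, -0.0]
opening: 0.0641
finger_force: 0.0
```

```bash
python3 - <<'E'
from h import *
info(); tosh(); plan((*sh(.0695,.030),.16,.153+np.pi),(.56,.05,.16,3.2),(.5495,-.1535,.06,-.03+np.pi),(.5495,-.1535,.013,-.03+np.pi))
E
```

```text
t 14.95 p [0.6148 0.2808 0.0827] yaw -2.988 F [ 0.3 -0.2 -0. ] M [ 0.03 -0.15  0.01] op 0.0641 ff 0.0 q [-0.01  0.92 -0.78  1.53  0.72  1.    0.73]
shaker frame tcp 0.0692 0.0301
tr [-0.4, -0.1, -77.3] dr [0.0, 0.0, 0.0]
tr [89.4, -219.7, -77.3] dr [0.0, 0.0, 5.4]
tr [130.9, -419.3, 22.7] dr [0.0, 0.0, 10.5]
tr [130.9, -419.3, 69.7] dr [0.0, 0.0, 10.5]
```

>>> {"name": "carry_out", "arguments": {
  "dr": [
    [0, 0, 0],
    [0, 0, 0],
    [0, 0, 0],
    [0, 0, 0],
    [0, 0, 2],
    [0, 0, 4],
    [0, 0, 6],
    [0, 0, 8],
    [0, 0, 10.5],
    [0, 0, 10.5],
    [0, 0, 10.5],
    [0, 0, 10.5],
    [0, 0, 10.5],
    [0, 0, 10.5],
    [0, 0, 10.5],
    [0, 0, 10.5],
    [0, 0, 10.5],
    [0, 0, 10.5],
    [0, 0, 10.5],
    [0, 0, 10.5]
  ],
  "translation": [
    [0, 0, -30],
    [0, 0, -65],
    [0, 0, -77],
    [18, -40, -77],
    [36, -80, -77],
    [54, -120, -77],
    [72, -160, -77],
    [84, -200, -77],
    [93, -240, -77],
    [102, -280, -70],
    [111, -320, -50],
    [120, -360, -30],
    [128, -400, 0],
    [131, -419, 23],
    [131, -419, 23],
    [131, -419, 23],
    [131, -419, 23],
    [131, -419, 23],
    [131, -419, 23],
    [131, -419, 23]
  ],
  "claw": [0.45, 0.45, 1, 1, 1, 1, 1, 1, 1, 1, 1, 1, 1, 1, 1, 1, 1, 1, 1, 1]
}}

```text
time_s: 16.62
position: [0.5503, -0.1516, 0.0607]
orientation: [0.014, 1.0, 0.0, 0.001]
ft_force: [-0.8, -0.4, 0.7]
opening: 0.0887
finger_force: 0.0
```

```bash
python3 - <<'E'
from h import *
info(); plan((.5495,-.1535,.013,-.03+np.pi)); splates()
E
```

```text
t 16.62 p [ 0.5503 -0.1516  0.0607] yaw 3.114 F [-0.8 -0.4  0.7] M [ 0.07 -0.21  0.03] op 0.0887 ff 0.0 q [ 0.72  0.8  -0.73  1.83  0.73  0.8   1.15]
tr [0.8, -2.0, 47.7] dr [0.0, 0.1, 0.2]
scene 638 [ 0.7521 -0.1691] yaw -1.295 len [100.9 149.9] rect [ 728.6 -171.9] [130.6 153.7] 58.4
scene 228 [ 0.516  -0.5198] yaw -1.327 len [54.8 83.5] rect [ 514.6 -520.4] [92.8 62. ] 83.0
scene 320 [ 0.5265 -0.2821] yaw -0.045 len [62. 89.] rect [ 527.  -282.6] [88.  62.5] 0.7
scene 332 [ 0.5398 -0.1497] yaw -0.139 len [60.1 86.7] rect [ 542.3 -148.6] [60.8 89.3] 89.6
scene 389 [ 0.4194 -0.2021] yaw -0.062 len [62.7 87.5] rect [ 420.7 -202.3] [62.5 87.2] 87.8
```

>>> {"name": "carry_out", "arguments": {
  "dr": [
    [0, 0, 0],
    [0, 0, 0],
    [0, 0, 0],
    [0, 0, 0],
    [0, 0, 0],
    [0, 0, 0],
    [0, 0, 0],
    [0, 0, 0],
    [0, 0, 0],
    [0, 0, 0],
    [0, 0, 0],
    [0, 0, 0],
    [0, 0, 0],
    [0, 0, 0],
    [0, 0, 0],
    [0, 0, 0]
  ],
  "translation": [
    [0, 0, 20],
    [0, 0, 35],
    [0, 0, 47],
    [0, 0, 47],
    [0, 0, 47],
    [0, 0, 47],
    [0, 0, 47],
    [0, 0, 47],
    [0, 0, 47],
    [0, 0, 47],
    [0, 0, 47],
    [0, 0, 47],
    [0, 0, 47],
    [0, 0, 47],
    [0, 0, 47],
    [0, 0, 47]
  ],
  "claw": [1, 1, 1, 1, 1, 1, 1, 0.5, 0.3, -1, -1, -1, -1, -1, -1, -1]
}}

```text
time_s: 18.0
position: [0.5492, -0.1534, 0.0125]
orientation: [0.015, 1.0, -0.0, -0.0]
ft_force: [0.4, -0.3, -0.3]
opening: 0.0577
finger_force: 20.0
```

```bash
python3 - <<'E'
from h import *
info(); plan((.5495,-.1535,.10,-.03+np.pi),(.56,.05,.17,3.2),(*sh(.0695,.030),.17,.153+np.pi),(*sh(.0695,.030),.12,.153+np.pi))
E
```

```text
t 18.0 p [ 0.5492 -0.1534  0.0125] yaw 3.112 F [ 0.4 -0.3 -0.3] M [ 0.1  -0.15 -0.05] op 0.0577 ff 20.0 q [ 0.68  0.87 -0.67  1.83  0.79  0.73  1.1 ]
tr [-0.3, -0.1, -87.5] dr [-0.0, -0.0, 0.0]
tr [-4.7, 203.6, -157.5] dr [-0.0, -0.0, -5.1]
tr [-52.9, 435.9, -157.5] dr [-0.0, -0.0, -10.5]
tr [-52.9, 435.9, -107.5] dr [-0.0, -0.0, -10.5]
```

>>> {"name": "carry_out", "arguments": {
  "dr": [
    [0, 0, 0],
    [0, 0, 0],
    [0, 0, 0],
    [0, 0, -1],
    [0, 0, -2],
    [0, 0, -3],
    [0, 0, -4],
    [0, 0, -5],
    [0, 0, -6],
    [0, 0, -7],
    [0, 0, -8],
    [0, 0, -9],
    [0, 0, -10.5],
    [0, 0, -10.5],
    [0, 0, -10.5],
    [0, 0, -10.5],
    [0, 0, -10.5],
    [0, 0, -10.5],
    [0, 0, -10.5],
    [0, 0, -10.5]
  ],
  "translation": [
    [0, 0, -25],
    [0, 0, -55],
    [0, 10, -90],
    [-1, 40, -125],
    [-2, 80, -157],
    [-3, 120, -157],
    [-4, 160, -157],
    [-5, 200, -157],
    [-13, 240, -157],
    [-21, 280, -157],
    [-29, 320, -157],
    [-37, 360, -157],
    [-45, 400, -157],
    [-53, 436, -157],
    [-53, 436, -157],
    [-53, 436, -157],
    [-53, 436, -140],
    [-53, 436, -120],
    [-53, 436, -110],
    [-53, 436, -110]
  ],
  "claw": [-1, -1, -1, -1, -1, -1, -1, -1, -1, -1, -1, -1, -1, -1, -1, -1, -1, -1, -1, -1]
}}

```text
time_s: 19.67
position: [0.6143, 0.2779, 0.1197]
orientation: [-0.076, 0.997, -0.002, -0.002]
ft_force: [-0.4, -0.9, -0.6]
opening: 0.0575
finger_force: 20.0
```

```bash
python3 - <<'E'
from h import *
info(); tosh(); plan((*sh(.0695,.030),.0885,.153+np.pi)); plates()
d=camera('scene'); cv2.imwrite('pics/s2.png',cv2.resize(d['img'][180:300,130:290],None,fx=4,fy=4)[:,:,::-1])
E
```

```text
t 19.67 p [0.6143 0.2779 0.1197] yaw -2.99 F [-0.4 -0.9 -0.6] M [ 0.08 -0.07 -0.03] op 0.0575 ff 20.0 q [ 0.01  0.88 -0.81  1.51  0.69  1.06  0.75]
shaker frame tcp 0.0682 0.0273
tr [-1.4, 2.8, 31.2] dr [-0.2, -0.2, -0.1]
plate 512 [ 0.5353 -0.2868] yaw -0.001 len [60.1 86. ]
plate 509 [ 0.4279 -0.2081] yaw 0.033 len [59.6 84.8]
```

View pics/s2.png

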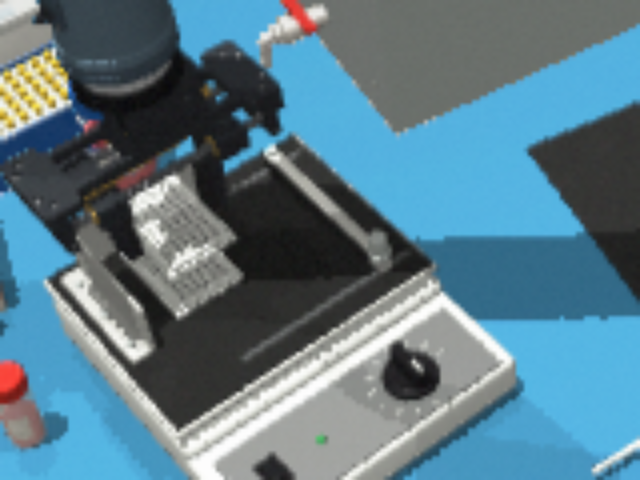

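>>> {"name": "carry_out", "arguments": {
  "dr": [
    [0, 0, 0],
    [0, 0, 0],
    [0, 0, 0],
    [0, 0, 0],
    [0, 0, 0],
    [0, 0, 0],
    [0, 0, 0],
    [0, 0, 0],
    [0, 0, 0],
    [0, 0, 0],
    [0, 0, 0],
    [0, 0, 0]
  ],
  "translation": [
    [0, 0, 0],
    [0, 0, 0],
    [0, 0, 12],
    [0, 0, 24],
    [0, 0, 34],
    [0, 0, 34],
    [0, 0, 34],
    [0, 0, 34],
    [0, 0, 34],
    [0, 0, 34],
    [0, 0, 34],
    [0, 0, 34]
  ],
  "claw": [-1, -1, -1, -1, -1, -1, -1, -1, -1, 0.45, 0.45, 0.45]
}}

```text
time_s: 20.77
position: [0.6153, 0.281, 0.0887]
orientation: [-0.077, 0.997, 0.0, 0.0]
ft_force: [-0.0, 0.8, 0.5]
opening: 0.0636
finger_force: 0.0
```

```bash
python3 - <<'E'
from h import *
info(); tosh(); plan((*sh(.0695,.030),.16,.153+np.pi),(.56,.05,.16,3.2),(.535,-.287,.06,np.pi-.001),(.535,-.287,.013,np.pi))
E
```

```text
t 20.77 p [0.6153 0.281  0.0887] yaw -2.988 F [-0.   0.8  0.5] M [ 0.04 -0.12 -0.02] op 0.0636 ff 0.0 q [-0.01  0.91 -0.78  1.52  0.72  1.01  0.73]
shaker frame tcp 0.0698 0.0302
tr [0.2, -0.2, -71.3] dr [0.0, 0.0, 0.0]
tr [90.0, -219.8, -71.3] dr [0.0, 0.0, 5.4]
tr [166.2, -549.0, 28.6] dr [0.0, 0.0, 8.8]
tr [166.2, -549.0, 75.6] dr [0.0, 0.0, 8.8]
```

>>> {"name": "carry_out", "arguments": {
  "dr": [
    [0, 0, 0],
    [0, 0, 0],
    [0, 0, 0],
    [0, 0, 1],
    [0, 0, 2],
    [0, 0, 4],
    [0, 0, 5],
    [0, 0, 6],
    [0, 0, 7],
    [0, 0, 8.8],
    [0, 0, 8.8],
    [0, 0, 8.8],
    [0, 0, 8.8],
    [0, 0, 8.8],
    [0, 0, 8.8],
    [0, 0, 8.8],
    [0, 0, 8.8],
    [0, 0, 8.8],
    [0, 0, 8.8],
    [0, 0, 8.8]
  ],
  "translation": [
    [0, 0, -30],
    [0, 0, -65],
    [8, -25, -71],
    [22, -60, -71],
    [37, -98, -71],
    [52, -136, -71],
    [68, -174, -71],
    [84, -210, -71],
    [95, -246, -71],
    [104, -284, -71],
    [113, -322, -71],
    [122, -360, -71],
    [131, -398, -71],
    [140, -436, -50],
    [149, -474, -30],
    [158, -512, -5],
    [166, -549, 20],
    [166, -549, 29],
    [166, -549, 29],
    [166, -549, 29]
  ],
  "claw": [0.45, 0.45, 1, 1, 1, 1, 1, 1, 1, 1, 1, 1, 1, 1, 1, 1, 1, 1, 1, 1]
}}

```text
time_s: 22.43
position: [0.5347, -0.2866, 0.0591]
orientation: [0.001, 1.0, 0.001, -0.0]
ft_force: [0.6, 0.4, 0.4]
opening: 0.0878
finger_force: 0.0
```

>>> {"name": "carry_out", "arguments": {
  "dr": [
    [0, 0, 0],
    [0, 0, 0],
    [0, 0, 0],
    [0, 0, 0],
    [0, 0, 0],
    [0, 0, 0]
  ],
  "translation": [
    [0, 0, 0],
    [0, 0, 0],
    [0, 0, 0],
    [0, 0, 0],
    [0, 0, 0],
    [0, 0, 0]
  ],
  "claw": [1, 1, 1, 1, 1, 1]
}}

```text
time_s: 22.93
position: [0.5353, -0.2868, 0.0598]
orientation: [-0.0, 1.0, -0.0, 0.0]
ft_force: [1.0, -0.2, 0.0]
opening: 0.0882
finger_force: 0.0
```

```bash
python3 - <<'E'
from h import *
info(); plan((.535,-.287,.013,np.pi)); splates()
E
```

```text
t 22.93 p [ 0.5353 -0.2868  0.0598] yaw -3.141 F [ 1.  -0.2  0. ] M [ 0.05 -0.13 -0.02] op 0.0882 ff 0.0 q [ 0.92  0.85 -0.73  1.73  0.73  0.86  1.43]
tr [0.3, -0.2, 46.8] dr [-0.0, 0.0, 0.0]
scene 914 [ 0.7409 -0.1923] yaw 1.43 len [106.7 204.5] rect [ 701.4 -216.2] [234.5 153.7] 58.4
scene 229 [ 0.516  -0.5197] yaw -1.325 len [54.7 83.7] rect [ 514.6 -520.4] [92.8 62. ] 83.0
scene 299 [ 0.5245 -0.2825] yaw -0.126 len [61.  86.3] rect [ 527.  -282.1] [88.  61.2] 0.5
scene 389 [ 0.4195 -0.2023] yaw -0.071 len [62.7 87.8] rect [ 420.7 -202.4] [62.3 87.2] 87.8
```

>>> {"name": "carry_out", "arguments": {
  "dr": [
    [0, 0, 0],
    [0, 0, 0],
    [0, 0, 0],
    [0, 0, 0],
    [0, 0, 0],
    [0, 0, 0],
    [0, 0, 0],
    [0, 0, 0],
    [0, 0, 0],
    [0, 0, 0],
    [0, 0, 0],
    [0, 0, 0],
    [0, 0, 0],
    [0, 0, 0],
    [0, 0, 0],
    [0, 0, 0]
  ],
  "translation": [
    [0, 0, 20],
    [0, 0, 35],
    [0, 0, 47],
    [0, 0, 47],
    [0, 0, 47],
    [0, 0, 47],
    [0, 0, 47],
    [0, 0, 47],
    [0, 0, 47],
    [0, 0, 47],
    [0, 0, 47],
    [0, 0, 47],
    [0, 0, 47],
    [0, 0, 47],
    [0, 0, 47],
    [0, 0, 47]
  ],
  "claw": [1, 1, 1, 1, 1, 1, 1, 0.5, 0.3, -1, -1, -1, -1, -1, -1, -1]
}}

```text
time_s: 24.32
position: [0.535, -0.287, 0.0125]
orientation: [0.0, 1.0, 0.0, -0.0]
ft_force: [-0.1, 0.2, -0.8]
opening: 0.058
finger_force: 20.0
```

```bash
python3 - <<'E'
from h import *
info(); plan((.56,.05,.17,3.2),(*sh(.0695,.030),.17,.153+np.pi),(*sh(.0695,.030),.13,.153+np.pi))
E
```

```text
t 24.32 p [ 0.535  -0.287   0.0125] yaw 3.141 F [-0.1  0.2 -0.8] M [ 0.06 -0.12  0.03] op 0.058 ff 20.0 q [ 0.89  0.91 -0.68  1.73  0.78  0.79  1.39]
tr [-24.9, 337.0, -157.5] dr [0.0, -0.0, -3.4]
tr [-80.0, 567.8, -157.5] dr [0.0, -0.0, -8.8]
tr [-80.0, 567.8, -117.5] dr [0.0, -0.0, -8.8]
```

>>> {"name": "carry_out", "arguments": {
  "dr": [
    [0, 0, 0],
    [0, 0, 0],
    [0, 0, 0],
    [0, 0, 0],
    [0, 0, -1],
    [0, 0, -1],
    [0, 0, -2],
    [0, 0, -2],
    [0, 0, -3],
    [0, 0, -3],
    [0, 0, -3.5],
    [0, 0, -4.5],
    [0, 0, -5.5],
    [0, 0, -6.5],
    [0, 0, -7.5],
    [0, 0, -8.8],
    [0, 0, -8.8],
    [0, 0, -8.8],
    [0, 0, -8.8],
    [0, 0, -8.8]
  ],
  "translation": [
    [0, 0, -25],
    [0, 0, -55],
    [0, 15, -90],
    [-2, 40, -120],
    [-4, 75, -140],
    [-7, 113, -157],
    [-9, 151, -157],
    [-12, 189, -157],
    [-15, 227, -157],
    [-18, 265, -157],
    [-21, 303, -157],
    [-25, 341, -157],
    [-34, 379, -157],
    [-43, 417, -157],
    [-52, 455, -157],
    [-61, 493, -157],
    [-70, 531, -157],
    [-80, 568, -157],
    [-80, 568, -157],
    [-80, 568, -157]
  ],
  "claw": [-1, -1, -1, -1, -1, -1, -1, -1, -1, -1, -1, -1, -1, -1, -1, -1, -1, -1, -1, -1]
}}

```text
time_s: 25.98
position: [0.6141, 0.2843, 0.1693]
orientation: [-0.079, 0.997, 0.001, -0.0]
ft_force: [-0.2, -2.0, -0.6]
opening: 0.0576
finger_force: 20.0
```

>>> {"name": "carry_out", "arguments": {
  "dr": [
    [0, 0, 0],
    [0, 0, 0],
    [0, 0, 0],
    [0, 0, 0],
    [0, 0, 0],
    [0, 0, 0]
  ],
  "translation": [
    [0, 0, 0],
    [0, 0, 15],
    [0, 0, 30],
    [0, 0, 45],
    [0, 0, 45],
    [0, 0, 45]
  ],
  "claw": [-1, -1, -1, -1, -1, -1]
}}

```text
time_s: 26.48
position: [0.6143, 0.2797, 0.1225]
orientation: [-0.076, 0.997, -0.001, -0.001]
ft_force: [0.0, -0.2, -0.8]
opening: 0.058
finger_force: 20.0
```

```bash
python3 - <<'E'
from h import *
info(); tosh(); plan((*sh(.0695,.030),.097,.153+np.pi)); plates()
E
```

```text
t 26.48 p [0.6143 0.2797 0.1225] yaw -2.989 F [ 0.  -0.2 -0.8] M [ 0.06 -0.16  0.02] op 0.058 ff 20.0 q [ 0.01  0.87 -0.81  1.51  0.69  1.06  0.75]
shaker frame tcp 0.0686 0.029
tr [-1.0, 1.0, 25.5] dr [-0.1, -0.2, -0.0]
plate 507 [ 0.4277 -0.2081] yaw 0.038 len [59.5 84.6]
```

>>> {"name": "carry_out", "arguments": {
  "dr": [
    [0, 0, 0],
    [0, 0, 0],
    [0, 0, 0],
    [0, 0, 0],
    [0, 0, 0],
    [0, 0, 0],
    [0, 0, 0],
    [0, 0, 0],
    [0, 0, 0],
    [0, 0, 0],
    [0, 0, 0],
    [0, 0, 0]
  ],
  "translation": [
    [0, 0, 0],
    [0, 0, 0],
    [0, 0, 10],
    [0, 0, 20],
    [0, 0, 28],
    [0, 0, 28],
    [0, 0, 28],
    [0, 0, 28],
    [0, 0, 28],
    [0, 0, 28],
    [0, 0, 28],
    [0, 0, 28]
  ],
  "claw": [-1, -1, -1, -1, -1, -1, -1, -1, -1, 0.45, 0.45, 0.45]
}}

```text
time_s: 27.53
position: [0.6152, 0.281, 0.0966]
orientation: [-0.077, 0.997, 0.0, 0.0]
ft_force: [0.0, 0.0, 0.9]
opening: 0.0634
finger_force: 0.0
```

```bash
python3 - <<'E'
from h import *
info(); tosh(); plan((*sh(.0695,.030),.16,.153+np.pi),(.50,.05,.16,3.2),(.427,-.2075,.06,np.pi-.04),(.427,-.2075,.013,np.pi-.04))
E
```

```text
t 27.53 p [0.6152 0.281  0.0966] yaw -2.988 F [0.  0.  0.9] M [ 0.1  -0.15  0.04] op 0.0634 ff 0.0 q [-0.    0.9  -0.79  1.52  0.72  1.02  0.73]
shaker frame tcp 0.0696 0.0303
tr [0.1, -0.3, -63.4] dr [0.0, 0.0, 0.0]
tr [149.2, -210.7, -63.4] dr [0.0, 0.0, 5.4]
tr [260.7, -454.0, 36.5] dr [0.0, 0.0, 11.1]
tr [260.7, -454.0, 83.5] dr [0.0, 0.0, 11.1]
```

>>> {"name": "carry_out", "arguments": {
  "dr": [
    [0, 0, 0],
    [0, 0, 0],
    [0, 0, 0],
    [0, 0, 1],
    [0, 0, 2],
    [0, 0, 4],
    [0, 0, 5],
    [0, 0, 6],
    [0, 0, 8],
    [0, 0, 9],
    [0, 0, 10],
    [0, 0, 11],
    [0, 0, 11],
    [0, 0, 11],
    [0, 0, 11],
    [0, 0, 11],
    [0, 0, 11],
    [0, 0, 11],
    [0, 0, 11],
    [0, 0, 11]
  ],
  "translation": [
    [0, 0, -30],
    [0, 0, -63],
    [10, -15, -63],
    [32, -45, -63],
    [54, -77, -63],
    [76, -109, -63],
    [98, -141, -63],
    [120, -173, -63],
    [142, -205, -63],
    [158, -240, -63],
    [174, -275, -63],
    [190, -310, -50],
    [206, -345, -35],
    [222, -380, -15],
    [238, -415, 10],
    [254, -440, 25],
    [261, -454, 36],
    [261, -454, 36],
    [261, -454, 36],
    [261, -454, 36]
  ],
  "claw": [0.45, 0.45, 1, 1, 1, 1, 1, 1, 1, 1, 1, 1, 1, 1, 1, 1, 1, 1, 1, 1]
}}

```text
time_s: 29.2
position: [0.4282, -0.2058, 0.0614]
orientation: [0.018, 1.0, 0.0, 0.001]
ft_force: [-0.2, -0.2, 0.1]
opening: 0.0884
finger_force: 0.0
```

>>> {"name": "carry_out", "arguments": {
  "dr": [
    [0, 0, 0],
    [0, 0, 0],
    [0, 0, 0],
    [0, 0, 0],
    [0, 0, 0],
    [0, 0, 0]
  ],
  "translation": [
    [0, 0, 0],
    [0, 0, 0],
    [0, 0, 0],
    [0, 0, 0],
    [0, 0, 0],
    [0, 0, 0]
  ],
  "claw": [1, 1, 1, 1, 1, 1]
}}

```text
time_s: 29.7
position: [0.4267, -0.2075, 0.0606]
orientation: [0.019, 1.0, -0.0, 0.0]
ft_force: [0.2, -0.1, 0.6]
opening: 0.0882
finger_force: 0.0
```

```bash
python3 - <<'E'
from h import *
info(); plan((.427,-.2075,.013,np.pi-.04)); splates()
E
```

```text
t 29.7 p [ 0.4267 -0.2075  0.0606] yaw 3.103 F [ 0.2 -0.1  0.6] M [ 0.02 -0.12 -0.01] op 0.0882 ff 0.0 q [ 0.94  0.68 -0.73  2.07  0.75  0.67  1.23]
tr [-0.3, -0.0, 47.6] dr [-0.0, 0.0, 0.1]
scene 924 [ 0.7405 -0.1936] yaw 1.418 len [106.5 208.4] rect [ 701.4 -216.2] [234.5 153.7] 58.4
scene 231 [ 0.516  -0.5196] yaw -1.316 len [55.2 83.7] rect [ 514.3 -520.1] [91.7 63.2] 81.2
scene 350 [ 0.417  -0.2033] yaw -0.221 len [59.7 85.3] rect [ 420.7 -202.6] [60.9 87.2] 87.9
```

>>> {"name": "carry_out", "arguments": {
  "dr": [
    [0, 0, 0],
    [0, 0, 0],
    [0, 0, 0],
    [0, 0, 0],
    [0, 0, 0],
    [0, 0, 0],
    [0, 0, 0],
    [0, 0, 0],
    [0, 0, 0],
    [0, 0, 0],
    [0, 0, 0],
    [0, 0, 0],
    [0, 0, 0],
    [0, 0, 0],
    [0, 0, 0],
    [0, 0, 0]
  ],
  "translation": [
    [0, 0, 20],
    [0, 0, 35],
    [0, 0, 48],
    [0, 0, 48],
    [0, 0, 48],
    [0, 0, 48],
    [0, 0, 48],
    [0, 0, 48],
    [0, 0, 48],
    [0, 0, 48],
    [0, 0, 48],
    [0, 0, 48],
    [0, 0, 48],
    [0, 0, 48],
    [0, 0, 48],
    [0, 0, 48]
  ],
  "claw": [1, 1, 1, 1, 1, 1, 1, 0.5, 0.3, -1, -1, -1, -1, -1, -1, -1]
}}

```text
time_s: 31.08
position: [0.4266, -0.2076, 0.0125]
orientation: [0.019, 1.0, -0.0, 0.0]
ft_force: [0.2, -0.3, 0.4]
opening: 0.0575
finger_force: 20.0
```

```bash
python3 - <<'E'
from h import *
info(); plan((.50,.05,.17,3.2),(*sh(.0695,.030),.17,.153+np.pi))
E
```

```text
t 31.08 p [ 0.4266 -0.2076  0.0125] yaw 3.103 F [ 0.2 -0.3  0.4] M [ 0.03 -0.09  0.04] op 0.0575 ff 20.0 q [ 0.87  0.76 -0.64  2.08  0.85  0.58  1.15]
tr [-63.4, 260.2, -157.5] dr [-0.0, 0.0, -5.6]
tr [-169.5, 495.2, -157.5] dr [-0.0, 0.0, -11.0]
```

>>> {"name": "carry_out", "arguments": {
  "dr": [
    [0, 0, 0],
    [0, 0, 0],
    [0, 0, 0],
    [0, 0, -1],
    [0, 0, -2],
    [0, 0, -3],
    [0, 0, -3],
    [0, 0, -4],
    [0, 0, -5],
    [0, 0, -5],
    [0, 0, -5.6],
    [0, 0, -7],
    [0, 0, -8],
    [0, 0, -9],
    [0, 0, -10],
    [0, 0, -11],
    [0, 0, -11],
    [0, 0, -11],
    [0, 0, -11],
    [0, 0, -11]
  ],
  "translation": [
    [0, 0, -25],
    [0, 0, -55],
    [-3, 12, -90],
    [-9, 36, -120],
    [-16, 66, -140],
    [-24, 98, -157],
    [-32, 130, -157],
    [-40, 163, -157],
    [-48, 196, -157],
    [-56, 229, -157],
    [-63, 260, -157],
    [-78, 293, -157],
    [-93, 326, -157],
    [-108, 359, -157],
    [-123, 392, -157],
    [-138, 425, -157],
    [-153, 458, -157],
    [-170, 495, -157],
    [-170, 495, -157],
    [-170, 495, -157]
  ],
  "claw": [-1, -1, -1, -1, -1, -1, -1, -1, -1, -1, -1, -1, -1, -1, -1, -1, -1, -1, -1, -1]
}}

```text
time_s: 32.75
position: [0.6148, 0.2835, 0.169]
orientation: [-0.078, 0.997, 0.001, -0.0]
ft_force: [-0.3, -1.1, -1.6]
opening: 0.0576
finger_force: 20.0
```

>>> {"name": "carry_out", "arguments": {
  "dr": [
    [0, 0, 0],
    [0, 0, 0],
    [0, 0, 0],
    [0, 0, 0],
    [0, 0, 0],
    [0, 0, 0],
    [0, 0, 0]
  ],
  "translation": [
    [0, 0, 0],
    [0, 0, 15],
    [0, 0, 30],
    [0, 0, 40],
    [0, 0, 40],
    [0, 0, 40],
    [0, 0, 40]
  ],
  "claw": [-1, -1, -1, -1, -1, -1, -1]
}}

```text
time_s: 33.33
position: [0.6156, 0.2804, 0.1296]
orientation: [-0.077, 0.997, 0.0, -0.0]
ft_force: [-0.1, 0.5, -0.4]
opening: 0.0576
finger_force: 20.0
```

```bash
python3 - <<'E'
from h import *
info(); tosh(); plan((*sh(.0695,.030),.1045,.153+np.pi)); plates()
E
```

```text
t 33.33 p [0.6156 0.2804 0.1296] yaw -2.988 F [-0.1  0.5 -0.4] M [ 0.07 -0.16  0.05] op 0.0576 ff 20.0 q [ 0.01  0.87 -0.82  1.51  0.69  1.07  0.75]
shaker frame tcp 0.0699 0.0296
tr [0.4, 0.4, 25.1] dr [0.0, -0.0, 0.0]
```

>>> {"name": "carry_out", "arguments": {
  "dr": [
    [0, 0, 0],
    [0, 0, 0],
    [0, 0, 0],
    [0, 0, 0],
    [0, 0, 0],
    [0, 0, 0],
    [0, 0, 0],
    [0, 0, 0],
    [0, 0, 0],
    [0, 0, 0],
    [0, 0, 0],
    [0, 0, 0],
    [0, 0, 0],
    [0, 0, 0],
    [0, 0, 0]
  ],
  "translation": [
    [0, 0, 10],
    [0, 0, 20],
    [0, 0, 25],
    [0, 0, 25],
    [0, 0, 25],
    [0, 0, 25],
    [0, 0, 25],
    [0, 0, 25],
    [0, 0, 25],
    [0, 0, 25],
    [0, 0, 25],
    [0, 0, 10],
    [0, 0, -15],
    [0, 0, -25],
    [0, 0, -25]
  ],
  "claw": [-1, -1, -1, -1, -1, -1, -1, -1, 0.45, 0.45, 0.45, 0.45, 0.45, 0.45, 0.45]
}}

```text
time_s: 34.63
position: [0.6171, 0.2819, 0.1583]
orientation: [-0.077, 0.997, 0.001, 0.003]
ft_force: [-0.0, -0.9, 0.3]
opening: 0.0637
finger_force: 0.0
```

```bash
python3 - <<'E'
from h import *
info(); tosh(); Y=.153+np.pi; plan((*sh(.0,.030),.155,Y),(*sh(.0,.030),.0815,Y)); plates()
d=camera('scene'); cv2.imwrite('pics/s3.png',cv2.resize(d['img'][180:300,130:290],None,fx=4,fy=4)[:,:,::-1])
E
```

```text
t 34.63 p [0.6171 0.2819 0.1583] yaw -2.988 F [-0.  -0.9  0.3] M [ 0.11 -0.1  -0.  ] op 0.0637 ff 0.0 q [ 0.02  0.84 -0.84  1.49  0.67  1.11  0.77]
shaker frame tcp 0.0717 0.0309
tr [71.7, -0.8, 3.0] dr [0.1, 0.3, 0.0]
tr [72.1, -1.0, 76.5] dr [0.1, 0.3, 0.0]
```

View pics/s3.png

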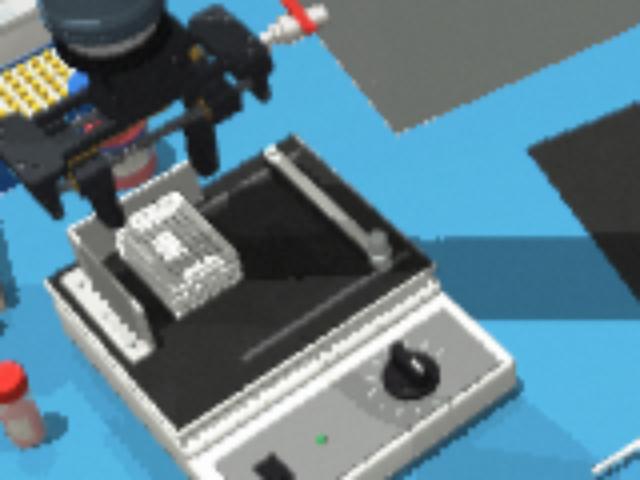

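>>> {"name": "carry_out", "arguments": {
  "dr": [
    [0, 0, 0],
    [0, 0, 0],
    [0, 0, 0],
    [0, 0, 0],
    [0, 0, 0],
    [0, 0, 0],
    [0, 0, 0],
    [0, 0, 0],
    [0, 0, 0],
    [0, 0, 0],
    [0, 0, 0],
    [0, 0, 0]
  ],
  "translation": [
    [30, 0, 0],
    [60, 0, 0],
    [72, 0, 0],
    [72, 0, 0],
    [72, 0, 0],
    [72, 0, 25],
    [72, 0, 50],
    [72, 0, 73],
    [72, 0, 73],
    [72, 0, 73],
    [72, 0, 73],
    [72, 0, 73]
  ],
  "claw": [-0.3, -0.3, -0.3, -0.3, -0.3, -0.3, -0.3, -0.3, -0.3, -0.3, -0.3, -0.3]
}}

```text
time_s: 35.73
position: [0.545, 0.2694, 0.0812]
orientation: [-0.076, 0.997, 0.0, -0.0]
ft_force: [0.2, 1.1, -0.2]
opening: 0.0306
finger_force: 0.0
```

```bash
python3 - <<'E'
from h import *
info(); tosh()
E
```

```text
t 35.73 p [0.545  0.2694 0.0812] yaw -2.989 F [ 0.2  1.1 -0.2] M [ 0.1  -0.1  -0.01] op 0.0306 ff 0.0 q [ 0.02  0.84 -0.8   1.72  0.74  0.91  0.62]
shaker frame tcp -0.0015 0.0295
```

>>> {"name": "carry_out", "arguments": {
  "dr": [
    [0, 0, 0],
    [0, 0, 0],
    [0, 0, 0],
    [0, 0, 0],
    [0, 0, 0],
    [0, 0, 0],
    [0, 0, 0],
    [0, 0, 0],
    [0, 0, 0],
    [0, 0, 0],
    [0, 0, 0],
    [0, 0, 0],
    [0, 0, 0],
    [0, 0, 0]
  ],
  "translation": [
    [-5, 0, 0],
    [-10, 0, 0],
    [-12, 0, 0],
    [-14, 0, 0],
    [-16, 0, 0],
    [-17, 0, 0],
    [-18, 0, 0],
    [-19, 0, 0],
    [-20, 0, 0],
    [-21, 0, 0],
    [-21, 0, 0],
    [-21, 0, 0],
    [-21, 0, 0],
    [-21, 0, 0]
  ],
  "claw": [-0.3, -0.3, -0.3, -0.3, -0.3, -0.3, -0.3, -0.3, -0.3, -0.3, -0.3, -0.3, -0.3, -0.3]
}}

```text
time_s: 36.9
position: [0.5651, 0.2728, 0.0815]
orientation: [-0.077, 0.997, 0.0, 0.0]
ft_force: [-1.8, 0.5, -0.2]
opening: 0.0308
finger_force: 0.3
```

```bash
python3 - <<'E'
from h import *
info(); tosh()
E
```

```text
t 36.9 p [0.5651 0.2728 0.0815] yaw -2.988 F [-1.8  0.5 -0.2] M [0.14 0.02 0.  ] op 0.0308 ff 0.3 q [ 0.01  0.86 -0.8   1.67  0.74  0.94  0.65]
shaker frame tcp 0.0189 0.0297
```

>>> {"name": "carry_out", "arguments": {
  "dr": [
    [0, 0, 0],
    [0, 0, 0],
    [0, 0, 0],
    [0, 0, 0],
    [0, 0, 0],
    [0, 0, 0],
    [0, 0, 0],
    [0, 0, 0]
  ],
  "translation": [
    [-1, 0, 0],
    [-2, 0, 0],
    [-3, 0, 0],
    [-4, 0, 0],
    [-4, 0, 0],
    [-4, 0, 0],
    [-4, 0, 0],
    [-4, 0, 0]
  ],
  "claw": [-0.3, -0.3, -0.3, -0.3, -0.3, -0.3, -0.3, -0.3]
}}

```text
time_s: 37.57
position: [0.567, 0.2732, 0.0813]
orientation: [-0.077, 0.997, -0.001, -0.002]
ft_force: [-7.7, -1.5, 4.1]
opening: 0.0305
finger_force: 3.9
```

```bash
python3 - <<'E'
from h import *
info(); tosh()
E
```

```text
t 37.57 p [0.567  0.2732 0.0813] yaw -2.988 F [-7.7 -1.5  4.1] M [-0.33  1.32 -0.1 ] op 0.0305 ff 3.9 q [ 0.01  0.87 -0.8   1.66  0.74  0.95  0.66]
shaker frame tcp 0.0208 0.0299
```

>>> {"name": "carry_out", "arguments": {
  "dr": [
    [0, 0, 0],
    [0, 0, 0],
    [0, 0, 0],
    [0, 0, 0],
    [0, 0, 0],
    [0, 0, 0],
    [0, 0, 0],
    [0, 0, 0],
    [0, 0, 0]
  ],
  "translation": [
    [4, 0, 0],
    [10, 0, 0],
    [15, 0, 0],
    [15, 0, -30],
    [15, 0, -60],
    [15, 0, -75],
    [15, 0, -75],
    [15, 0, -75],
    [15, 0, -75]
  ],
  "claw": [-0.3, -0.3, -0.3, -0.3, -0.3, -0.3, -0.3, -0.3, -0.3]
}}

```text
time_s: 38.32
position: [0.5539, 0.2703, 0.1554]
orientation: [-0.077, 0.997, -0.001, -0.001]
ft_force: [0.9, -0.2, 0.4]
opening: 0.0306
finger_force: 0.0
```

```bash
python3 - <<'E'
from h import *
info(); tosh(); Y=.153+np.pi/2; plan((*sh(.0735,-.035),.155,Y),(*sh(.0735,-.035),.0815,Y))
E
```

```text
t 38.32 p [0.5539 0.2703 0.1554] yaw -2.988 F [ 0.9 -0.2  0.4] M [ 0.05 -0.19 -0.01] op 0.0306 ff 0.0 q [ 0.05  0.76 -0.87  1.66  0.66  1.03  0.7 ]
shaker frame tcp 0.0074 0.029
tr [-66.0, -64.0, 0.3] dr [-0.1, -0.0, 90.0]
tr [-66.1, -63.9, 73.8] dr [-0.1, -0.0, 90.0]
```

>>> {"name": "carry_out", "arguments": {
  "dr": [
    [0, 0, 0],
    [0, 0, 7],
    [0, 0, 14],
    [0, 0, 21],
    [0, 0, 28],
    [0, 0, 35],
    [0, 0, 42],
    [0, 0, 49],
    [0, 0, 56],
    [0, 0, 63],
    [0, 0, 70],
    [0, 0, 77],
    [0, 0, 84],
    [0, 0, 90],
    [0, 0, 90],
    [0, 0, 90],
    [0, 0, 90],
    [0, 0, 90],
    [0, 0, 90],
    [0, 0, 90]
  ],
  "translation": [
    [0, -30, 0],
    [-30, -64, 0],
    [-66, -64, 0],
    [-66, -64, 0],
    [-66, -64, 0],
    [-66, -64, 0],
    [-66, -64, 0],
    [-66, -64, 0],
    [-66, -64, 0],
    [-66, -64, 0],
    [-66, -64, 0],
    [-66, -64, 0],
    [-66, -64, 0],
    [-66, -64, 0],
    [-66, -64, 0],
    [-66, -64, 20],
    [-66, -64, 30],
    [-66, -64, 40],
    [-66, -64, 40],
    [-66, -64, 40]
  ],
  "claw": [-0.1, -0.1, -0.1, -0.1, -0.1, -0.1, -0.1, -0.1, -0.1, -0.1, -0.1, -0.1, -0.1, -0.1, -0.1, -0.1, -0.1, -0.1, -0.1, -0.1]
}}

```text
time_s: 39.98
position: [0.6287, 0.2176, 0.1155]
orientation: [0.65, 0.76, -0.001, -0.001]
ft_force: [0.1, -0.1, 0.5]
opening: 0.0395
finger_force: 0.0
```

>>> {"name": "carry_out", "arguments": {
  "dr": [
    [0, 0, 0],
    [0, 0, 0],
    [0, 0, 0],
    [0, 0, 0],
    [0, 0, 0]
  ],
  "translation": [
    [0, 0, 0],
    [0, 0, 0],
    [0, 0, 0],
    [0, 0, 0],
    [0, 0, 0]
  ],
  "claw": [-0.1, -0.1, -0.1, -0.1, -0.1]
}}

```text
time_s: 40.4
position: [0.6295, 0.2179, 0.1169]
orientation: [0.651, 0.759, 0.0, 0.0]
ft_force: [-0.1, 0.6, -0.4]
opening: 0.0394
finger_force: 0.0
```

```bash
python3 - <<'E'
from h import *
info(); tosh(); Y=.153+np.pi/2; plan((*sh(.0735,-.035),.0815,Y))
E
```

```text
t 40.4 p [0.6295 0.2179 0.1169] yaw 1.724 F [-0.1  0.6 -0.4] M [-0.05 -0.06 -0.  ] op 0.0394 ff 0.0 q [-0.08  0.77 -0.49  1.56  0.42  0.92 -0.55]
shaker frame tcp 0.0741 -0.0343
tr [-0.7, -0.7, 35.4] dr [0.0, -0.0, 0.0]
```

>>> {"name": "carry_out", "arguments": {
  "dr": [
    [0, 0, 0],
    [0, 0, 0],
    [0, 0, 0],
    [0, 0, 0],
    [0, 0, 0],
    [0, 0, 0],
    [0, 0, 0],
    [0, 0, 0],
    [0, 0, 0],
    [0, 0, 0],
    [0, 0, 0],
    [0, 0, 0],
    [0, 0, 0],
    [0, 0, 0],
    [0, 0, 0],
    [0, 0, 0],
    [0, 0, 0],
    [0, 0, 0],
    [0, 0, 0],
    [0, 0, 0]
  ],
  "translation": [
    [0, 0, 18],
    [0, 0, 35],
    [0, 0, 35],
    [0, 0, 35],
    [0, 0, 35],
    [8, 0, 35],
    [14, 0, 35],
    [17, 0, 35],
    [20, 0, 35],
    [23, 0, 35],
    [26, 0, 35],
    [29, 0, 35],
    [32, 0, 35],
    [35, 0, 35],
    [38, 0, 35],
    [41, 0, 35],
    [44, 0, 35],
    [46, 0, 35],
    [46, 0, 35],
    [46, 0, 35]
  ],
  "claw": [-0.1, -0.1, -0.1, -0.1, -0.1, -0.1, -0.1, -0.1, -0.1, -0.1, -0.1, -0.1, -0.1, -0.1, -0.1, -0.1, -0.1, -0.1, -0.1, -0.1]
}}

```text
time_s: 42.07
position: [0.622, 0.2641, 0.0814]
orientation: [0.651, 0.759, 0.0, -0.0]
ft_force: [-0.3, -0.7, -0.2]
opening: 0.0397
finger_force: 0.0
```

```bash
python3 - <<'E'
from h import *
info(); tosh()
E
```

```text
t 42.07 p [0.622  0.2641 0.0814] yaw 1.725 F [-0.3 -0.7 -0.2] M [ 0.   -0.11 -0.02] op 0.0397 ff 0.0 q [-0.17  0.82 -0.47  1.54  0.44  0.88 -0.63]
shaker frame tcp 0.0738 0.0125
```

>>> {"name": "carry_out", "arguments": {
  "dr": [
    [0, 0, 0],
    [0, 0, 0],
    [0, 0, 0],
    [0, 0, 0],
    [0, 0, 0],
    [0, 0, 0],
    [0, 0, 0],
    [0, 0, 0],
    [0, 0, 0],
    [0, 0, 0],
    [0, 0, 0]
  ],
  "translation": [
    [1, 0, 0],
    [2, 0, 0],
    [3, 0, 0],
    [4, 0, 0],
    [5, 0, 0],
    [6, 0, 0],
    [6, 0, 0],
    [6, 0, 0],
    [6, 0, 0],
    [6, 0, 0],
    [6, 0, 0]
  ],
  "claw": [-0.1, -0.1, -0.1, -0.1, -0.1, -0.1, -0.1, -0.1, -0.1, -0.1, -0.1]
}}

```text
time_s: 42.98
position: [0.6215, 0.2681, 0.0814]
orientation: [0.651, 0.759, -0.001, 0.0]
ft_force: [-0.0, -4.5, 2.4]
opening: 0.0393
finger_force: 2.6
```

```bash
python3 - <<'E'
from h import *
info(); tosh()
E
```

```text
t 42.98 p [0.6215 0.2681 0.0814] yaw 1.724 F [-0.  -4.5  2.4] M [-1.02  0.02  0.02] op 0.0393 ff 2.6 q [-0.17  0.83 -0.47  1.54  0.44  0.89 -0.64]
shaker frame tcp 0.0739 0.0165
```

>>> {"name": "carry_out", "arguments": {
  "dr": [
    [0, 0, 0],
    [0, 0, 0],
    [0, 0, 0],
    [0, 0, 0],
    [0, 0, 0],
    [0, 0, 0],
    [0, 0, 0],
    [0, 0, 0],
    [0, 0, 0],
    [0, 0, 0],
    [0, 0, 0],
    [0, 0, 0]
  ],
  "translation": [
    [2, 0, 0],
    [2, 0, 0],
    [2, 0, 0],
    [0, 0, 0],
    [-6, 0, 0],
    [-20, 0, 0],
    [-30, 0, 0],
    [-30, 0, -35],
    [-30, 0, -74],
    [-30, 0, -74],
    [-30, 0, -74],
    [-30, 0, -74]
  ],
  "claw": [-0.1, -0.1, -0.1, -0.1, -0.1, -0.1, -0.1, -0.1, -0.1, -0.1, -0.1, -0.1]
}}

```text
time_s: 43.98
position: [0.626, 0.2387, 0.1553]
orientation: [0.651, 0.759, -0.0, 0.0]
ft_force: [0.6, -0.4, -1.4]
opening: 0.0397
finger_force: 0.0
```

```bash
python3 - <<'E'
from h import *
info(); tosh(); Y=.153+np.pi; plan((*sh(-.005,-.015),.155,Y),(*sh(-.005,.050),.155,Y))
d=camera('scene'); cv2.imwrite('pics/s4.png',cv2.resize(d['img'][200:300,130:250],None,fx=5,fy=5)[:,:,::-1])
E
```

```text
t 43.98 p [0.626  0.2387 0.1553] yaw 1.724 F [ 0.6 -0.4 -1.4] M [-0.03 -0.1   0.  ] op 0.0397 ff 0.0 q [-0.1   0.73 -0.5   1.53  0.39  0.99 -0.57]
shaker frame tcp 0.0739 -0.0132
tr [-1.8, -78.9, 0.3] dr [-0.0, 0.0, -90.0]
tr [63.2, -78.9, 0.3] dr [-0.0, 0.0, -90.0]
```

View pics/s4.png

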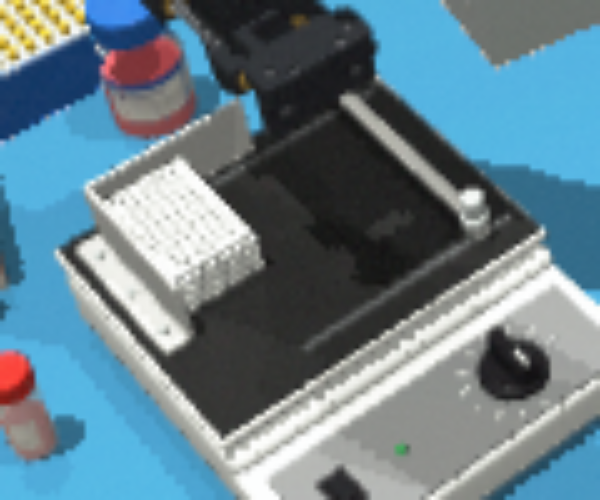

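>>> {"name": "carry_out", "arguments": {
  "dr": [
    [0, 0, -7],
    [0, 0, -14],
    [0, 0, -21],
    [0, 0, -28],
    [0, 0, -35],
    [0, 0, -42],
    [0, 0, -49],
    [0, 0, -56],
    [0, 0, -63],
    [0, 0, -70],
    [0, 0, -77],
    [0, 0, -84],
    [0, 0, -90],
    [0, 0, -90],
    [0, 0, -90],
    [0, 0, -90],
    [0, 0, -90],
    [0, 0, -90],
    [0, 0, -90],
    [0, 0, -90]
  ],
  "translation": [
    [0, -30, 0],
    [0, -60, 0],
    [0, -79, 0],
    [20, -79, 0],
    [40, -79, 0],
    [59, -79, 0],
    [59, -79, 0],
    [59, -79, 0],
    [59, -79, 0],
    [59, -79, 0],
    [59, -79, 0],
    [59, -79, 0],
    [59, -79, 0],
    [59, -79, 0],
    [59, -79, 0],
    [59, -79, 20],
    [59, -79, 30],
    [59, -79, 30],
    [59, -79, 30],
    [59, -79, 30]
  ],
  "claw": [-0.55, -0.55, -0.55, -0.55, -0.55, -0.55, -0.55, -0.55, -0.55, -0.55, -0.55, -0.55, -0.55, -0.55, -0.55, -0.55, -0.55, -0.55, -0.55, -0.55]
}}

```text
time_s: 45.7
position: [0.5389, 0.2861, 0.1259]
orientation: [-0.076, 0.997, 0.0, 0.0]
ft_force: [0.6, 0.8, 0.3]
opening: 0.0202
finger_force: 0.0
```

```bash
python3 - <<'E'
from h import *
info(); tosh(); Y=.153+np.pi; plan((*sh(-.005,.046),.0815,Y),(*sh(.0195,.046),.0815,Y))
E
```

```text
t 45.7 p [0.5389 0.2861 0.1259] yaw -2.989 F [0.6 0.8 0.3] M [ 0.12 -0.12  0.  ] op 0.0202 ff 0.0 q [ 0.02  0.79 -0.85  1.7   0.69  0.98  0.63]
shaker frame tcp -0.005 0.0469
tr [-0.0, -0.9, 44.4] dr [0.0, 0.0, -0.0]
tr [-24.5, -0.9, 44.4] dr [0.0, 0.0, -0.0]
```

>>> {"name": "carry_out", "arguments": {
  "dr": [
    [0, 0, 0],
    [0, 0, 0],
    [0, 0, 0],
    [0, 0, 0],
    [0, 0, 0],
    [0, 0, 0],
    [0, 0, 0],
    [0, 0, 0],
    [0, 0, 0],
    [0, 0, 0],
    [0, 0, 0],
    [0, 0, 0],
    [0, 0, 0],
    [0, 0, 0],
    [0, 0, 0],
    [0, 0, 0],
    [0, 0, 0],
    [0, 0, 0]
  ],
  "translation": [
    [0, -1, 22],
    [0, -1, 44],
    [0, -1, 44],
    [0, -1, 44],
    [0, -1, 44],
    [-8, -1, 44],
    [-14, -1, 44],
    [-18, -1, 44],
    [-20, -1, 44],
    [-22, -1, 44],
    [-23, -1, 44],
    [-24, -1, 44],
    [-25, -1, 44],
    [-26, -1, 44],
    [-27, -1, 44],
    [-28, -1, 44],
    [-28, -1, 44],
    [-28, -1, 44]
  ],
  "claw": [-0.55, -0.55, -0.55, -0.55, -0.55, -0.55, -0.55, -0.55, -0.55, -0.55, -0.55, -0.55, -0.55, -0.55, -0.55, -0.55, -0.55, -0.55]
}}

```text
time_s: 47.2
position: [0.5647, 0.2889, 0.0813]
orientation: [-0.077, 0.997, -0.001, -0.002]
ft_force: [-6.3, -2.5, 4.9]
opening: 0.0198
finger_force: 3.3
```

```bash
python3 - <<'E'
from h import *
info(); tosh()
E
```

```text
t 47.2 p [0.5647 0.2889 0.0813] yaw -2.987 F [-6.3 -2.5  4.9] M [-0.39  1.11  0.03] op 0.0198 ff 3.3 q [-0.01  0.88 -0.8   1.64  0.74  0.96  0.64]
shaker frame tcp 0.0209 0.0457
```

>>> {"name": "carry_out", "arguments": {
  "dr": [
    [0, 0, 0],
    [0, 0, 0],
    [0, 0, 0],
    [0, 0, 0],
    [0, 0, 0],
    [0, 0, 0],
    [0, 0, 0],
    [0, 0, 0],
    [0, 0, 0],
    [0, 0, 0],
    [0, 0, 0],
    [0, 0, 0]
  ],
  "translation": [
    [3, 0, 0],
    [8, 0, 0],
    [20, 0, 0],
    [20, 0, -30],
    [20, 0, -60],
    [20, 0, -75],
    [20, 0, -75],
    [35, -40, -75],
    [50, -80, -75],
    [56, -115, -75],
    [56, -128, -75],
    [56, -128, -75]
  ],
  "claw": [-0.55, -0.55, -0.55, -0.55, 0, 0, 0, 0, 0, 0, 0, 0]
}}

```text
time_s: 48.2
position: [0.5313, 0.1485, 0.1549]
orientation: [-0.073, 0.997, -0.002, -0.001]
ft_force: [0.1, -0.1, 0.2]
opening: 0.0442
finger_force: 0.0
```

>>> {"name": "carry_out", "arguments": {
  "dr": [
    [0, 0, 0],
    [0, 0, 0],
    [0, 0, 0],
    [0, 0, 0],
    [0, 0, 0],
    [0, 0, 0]
  ],
  "translation": [
    [0, 0, 0],
    [0, 0, 0],
    [0, 0, 0],
    [0, 0, 0],
    [0, 0, 0],
    [0, 0, 0]
  ],
  "claw": [0, 0, 0, 0, 0, 0]
}}

```text
time_s: 48.7
position: [0.5308, 0.1549, 0.1565]
orientation: [-0.077, 0.997, 0.0, -0.0]
ft_force: [0.7, 0.2, 0.3]
opening: 0.0443
finger_force: 0.0
```

```bash
python3 - <<'E'
from h import *
info(); tosh(); Y=.153+np.pi; plan((*sh(-.034,-.081),.096,Y))
d=camera('scene'); cv2.imwrite('pics/s5.png',cv2.resize(d['img'][200:300,130:250],None,fx=5,fy=5)[:,:,::-1])
E
```

```text
t 48.7 p [0.5308 0.1549 0.1565] yaw -2.987 F [0.7 0.2 0.3] M [ 0.12 -0.19 -0.01] op 0.0443 ff 0.0 q [ 0.29  0.67 -0.91  1.83  0.64  0.96  0.83]
shaker frame tcp -0.0331 -0.0815
tr [0.9, 0.5, 60.5] dr [0.0, -0.0, 0.1]
```

View pics/s5.png

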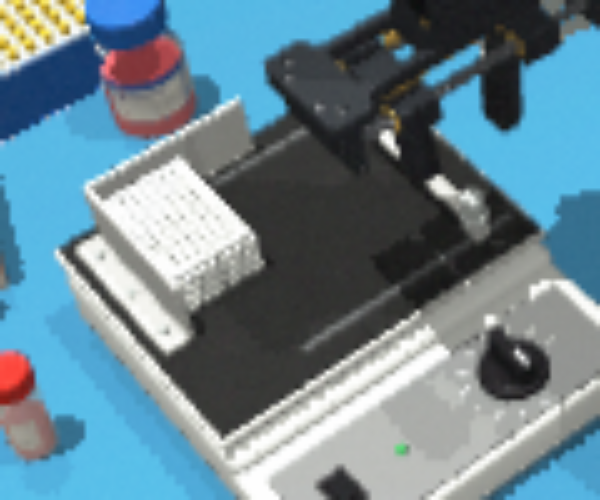

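>>> {"name": "carry_out", "arguments": {
  "dr": [
    [0, 0, 0],
    [0, 0, 0],
    [0, 0, 0],
    [0, 0, 0],
    [0, 0, 0],
    [0, 0, 0],
    [0, 0, 0],
    [0, 0, 0],
    [0, 0, 0],
    [0, 0, 0],
    [0, 0, 0],
    [0, 0, 0],
    [0, 0, 0]
  ],
  "translation": [
    [1, 0, 25],
    [1, 0, 45],
    [1, 0, 59],
    [1, 0, 59],
    [1, 0, 59],
    [1, 0, 59],
    [1, 0, 59],
    [1, 0, 59],
    [1, 0, 59],
    [1, 0, 59],
    [1, 0, 59],
    [1, 0, 59],
    [1, 0, 59]
  ],
  "claw": [0, 0, 0, 0, 0, 0, -0.5, -1, -1, -1, -1, -1, -1]
}}

```text
time_s: 49.83
position: [0.5299, 0.1554, 0.0978]
orientation: [-0.077, 0.997, 0.001, 0.0]
ft_force: [-0.1, 4.6, -0.1]
opening: 0.0125
finger_force: 18.5
```

```bash
python3 - <<'E'
from h import *
info(); tosh()
E
```

```text
t 49.83 p [0.5299 0.1554 0.0978] yaw -2.987 F [-0.1  4.6 -0.1] M [ 1.15 -0.09  0.02] op 0.0125 ff 18.5 q [ 0.25  0.75 -0.84  1.86  0.73  0.86  0.76]
shaker frame tcp -0.0338 -0.0809
```

>>> {"name": "carry_out", "arguments": {
  "dr": [
    [0, 0, 0],
    [0, 0, 0],
    [0, 0, 0],
    [0, 0, 0],
    [0, 0, 0],
    [0, 0, 0],
    [0, 0, 0],
    [0, 0, 0],
    [0, 0, 0],
    [0, 0, 0],
    [0, 0, 0],
    [0, 0, 0],
    [0, 0, 0],
    [0, 0, 0],
    [0, 0, 0],
    [0, 0, 0],
    [0, 0, 0],
    [0, 0, 0],
    [0, 0, 0]
  ],
  "translation": [
    [0, 3, 0],
    [0, 8, 0],
    [0, 15, 0],
    [0, 22, 0],
    [0, 29, 0],
    [0, 36, 0],
    [0, 43, 0],
    [0, 50, 0],
    [0, 57, 0],
    [0, 64, 0],
    [0, 70, 0],
    [0, 76, 0],
    [0, 82, 0],
    [0, 87, 0],
    [0, 91, 0],
    [0, 94, 0],
    [0, 94, 0],
    [0, 94, 0],
    [0, 94, 0]
  ],
  "claw": [-1, -1, -1, -1, -1, -1, -1, -1, -1, -1, -1, -1, -1, -1, -1, -1, -1, -1, -1]
}}

```text
time_s: 51.42
position: [0.5158, 0.2472, 0.0978]
orientation: [-0.077, 0.997, 0.0, 0.0]
ft_force: [0.1, 1.3, 5.8]
opening: 0.0126
finger_force: 18.7
```

```bash
python3 - <<'E'
from h import *
info(); tosh()
d=camera('scene'); cv2.imwrite('pics/s6.png',cv2.resize(d['img'][200:300,130:250],None,fx=5,fy=5)[:,:,::-1])
E
```

```text
t 51.42 p [0.5158 0.2472 0.0978] yaw -2.988 F [0.1 1.3 5.8] M [ 0.27 -0.14 -0.07] op 0.0126 ff 18.7 q [ 0.07  0.78 -0.83  1.81  0.73  0.89  0.62]
shaker frame tcp -0.0337 0.012
```

>>> {"name": "carry_out", "arguments": {
  "dr": [
    [0, 0, 0],
    [0, 0, 0],
    [0, 0, 0],
    [0, 0, 0],
    [0, 0, 0],
    [0, 0, 0],
    [0, 0, 0],
    [0, 0, 0],
    [0, 0, 0],
    [0, 0, 0],
    [0, 0, 0],
    [0, 0, 0]
  ],
  "translation": [
    [0, 1, 0],
    [0, 2, 0],
    [0, 3, 0],
    [0, 4, 0],
    [0, 5, 0],
    [0, 6, 0],
    [0, 7, 0],
    [0, 8, 0],
    [0, 9, 0],
    [0, 9, 0],
    [0, 9, 0],
    [0, 9, 0]
  ],
  "claw": [-1, -1, -1, -1, -1, -1, -1, -1, -1, -1, -1, -1]
}}

```text
time_s: 52.47
position: [0.5146, 0.2552, 0.0978]
orientation: [-0.076, 0.997, -0.0, 0.0]
ft_force: [0.7, -1.2, 6.5]
opening: 0.0127
finger_force: 18.8
```

```bash
python3 - <<'E'
from h import *
info(); tosh()
E
```

```text
t 52.47 p [0.5146 0.2552 0.0978] yaw -2.989 F [ 0.7 -1.2  6.5] M [-0.04 -0.18  0.02] op 0.0127 ff 18.8 q [ 0.05  0.78 -0.83  1.81  0.73  0.89  0.6 ]
shaker frame tcp -0.0337 0.0201
```

>>> {"name": "carry_out", "arguments": {
  "dr": [
    [0, 0, 0],
    [0, 0, 0],
    [0, 0, 0],
    [0, 0, 0],
    [0, 0, 0],
    [0, 0, 0],
    [0, 0, 0],
    [0, 0, 0]
  ],
  "translation": [
    [0, 0.5, 0],
    [0, 1, 0],
    [0, 1.5, 0],
    [0, 2, 0],
    [0, 2.5, 0],
    [0, 2.5, 0],
    [0, 2.5, 0],
    [0, 2.5, 0]
  ],
  "claw": [-1, -1, -1, -1, -1, -1, -1, -1]
}}

```text
time_s: 53.13
position: [0.5144, 0.2564, 0.0977]
orientation: [-0.076, 0.997, -0.001, 0.0]
ft_force: [0.6, -3.2, 10.1]
opening: 0.0125
finger_force: 18.9
```

```bash
python3 - <<'E'
from h import *
info(); tosh()
E
```

```text
t 53.13 p [0.5144 0.2564 0.0977] yaw -2.989 F [ 0.6 -3.2 10.1] M [-0.75 -0.14 -0.02] op 0.0125 ff 18.9 q [ 0.05  0.78 -0.83  1.8   0.73  0.9   0.6 ]
shaker frame tcp -0.0337 0.0213
```

>>> {"name": "carry_out", "arguments": {
  "dr": [
    [0, 0, 0],
    [0, 0, 0],
    [0, 0, 0],
    [0, 0, 0],
    [0, 0, 0],
    [0, 0, 0],
    [0, 0, 0],
    [0, 0, 0],
    [0, 0, 0],
    [0, 0, 0],
    [0, 0, 0],
    [0, 0, 0],
    [0, 0, 0],
    [0, 0, 0]
  ],
  "translation": [
    [0, -0.5, 0],
    [0, -0.5, 0],
    [0, -0.5, 0],
    [0, -0.5, 0],
    [0, -0.5, 0],
    [0, -0.5, 0],
    [0, -0.5, -20],
    [0, 0, -50],
    [0, 0, -80],
    [40, -30, -100],
    [70, -60, -100],
    [70, -90, -100],
    [70, -90, -100],
    [70, -90, -100]
  ],
  "claw": [-1, -0.3, -0.3, -0.3, -0.3, -0.3, -0.3, -0.3, -0.3, -0.3, -0.3, -0.3, -0.3, -0.3]
}}

```text
time_s: 54.3
position: [0.4586, 0.1556, 0.1973]
orientation: [-0.074, 0.997, -0.001, -0.0]
ft_force: [-0.4, 0.8, -0.0]
opening: 0.0308
finger_force: 0.0
```

```bash
python3 - <<'E'
from h import *
info()
d=camera('scene'); c=camera('top')
a=cv2.resize(d['img'][200:300,130:250],None,fx=5,fy=5); b=cv2.resize(c['img'][155:255,155:195],None,fx=5,fy=5)
cv2.imwrite('pics/s7.png',np.hstack([a,b])[:,:,::-1])
E
```

```text
t 54.3 p [0.4586 0.1556 0.1973] yaw -2.993 F [-0.4  0.8 -0. ] M [ 0.12 -0.12 -0.07] op 0.0308 ff 0.0 q [ 0.37  0.52 -1.    1.97  0.54  0.95  0.81]
```

View pics/s7.png

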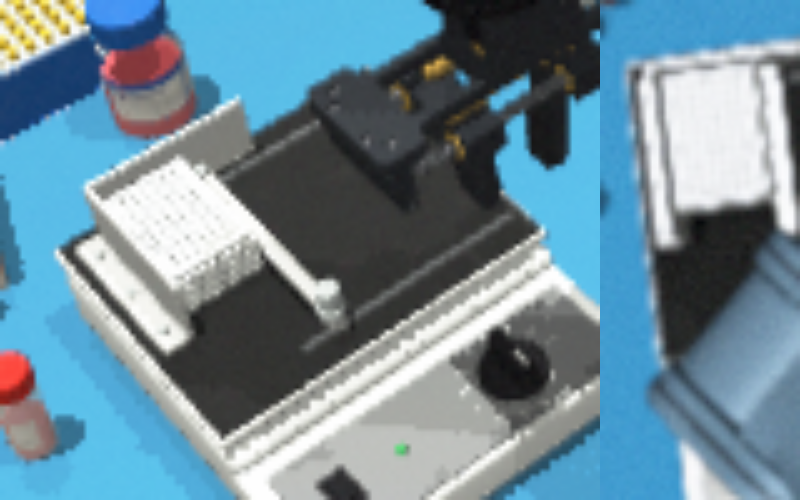

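The last views show the four plates square in the corner with the bar against them, the knob unmoved since it reached its stop, and the gripper clear.

```bash
python3 -c "
from plant import *
print(close_job())"
```

```text
the job is handed in; nothing more can be done
None
```

The job is handed in, though no verdict came back: the speed knob is turned to its off stop, all four plates are stacked flush in the fence corner, and the retaining bar is slid up snug against them; I never went near the bottle, timer or flask.

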